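Stock the stain-spotting caddy at the dry cleaner's counter

ROBOT

A 7-joint arm with a two-finger parallel gripper is mounted at the origin on the work surface. World frame = base frame: x ahead of the robot, y to its left, z up, the work surface at z = 0. Lengths are in mm, angles in rad, forces in N, time in s.
With the tool pointing down it reaches from about 350 to 900 mm from the base axis. Payload 8.1 kg.
Tool frame: the origin (TCP) lies midway between the tips of the shut fingers; the grasp point (between the pads) lies grip_point_offset behind it (grip_point_offset is the distance from the TCP to the grasp point, in mm); z points along the fingers, x is the direction in which the jaws open and shut, and the axes are right-handed (so a half turn about z gives the same grasp; the last joint's range is limited). The gripper opens to 92 mm and grips with 3 to 60 N. Pads are 19 mm wide; open, the fingers measure 130 mm over their backs; the gripper's body (75 mm by 190 mm) begins 47 mm behind the grasp point.
Start: joints at [-1.315, 0.434, 0.025, 1.573, -0.012, 1.134, -0.075], TCP at [219.497, 585.203, 226.742] pointing down, gripper open.
Joint ranges: [-2.62, 2.62], [-0.44, 2.09], [-1.27, 1.32], [0.08, 2.57], [-1.32, 4.46], [0.12, 2], [-2.74, 2.74]. Speed limits (rad/s): [2.22, 2.22, 3.01, 3.01, 3.14, 3.14, 3.14].

INTERFACE

Orientations are given as a rotation vector (axis times angle).
In Python, from workcell import * gives the robot as it stands.
- The arm moves only by the tool step_arm, never from a script. Its argument "plan" is a list of rows, each an object of numbers: "dx", "dy", "dz": the shift along the world's x, y, z in mm; "wx", "wy", "wz": the turn, a rotation vector about the world's x, y, z in rad. A call has 1 to 5 rows; each row is the pose to reach, as a shift and turn from the pose measured when the call began; what a row does not reach only later rows make up. A row lasts 1/8 s, in which the tool goes at most 62.5 mm and 10.7 degrees, less where a joint would pass 70% of its speed; a pose out of reach is approached as far as the arm can. A call with a gripper value outside its range is refused whole. "claw" is the opening, from -1 (shut) to 1 (fully open), set as the call begins (left out, the last holds). The fingers move at their own pace and stop on an object; "grip_force" is the grip in N (left out, the last holds). Time passes only in rows, so rows that repeat a pose let the fingers close. It gives the time, the measured TCP pose, the force and the opening at its end, in the units of the state.
- get_obs(): the state, without advancing time (a new reading comes with each control period).
- capture(name): name is "side" or "top" or "wrist"; returns the picture (420x560x3 uint8, red, green, blue); there is no depth.
- get_calibration(name): a dict with "K" (3x3 intrinsics, pixels), "extrinsics" (4x4, takes a point from world to camera coordinates); the wrist camera has in their place "mount" (4x4, takes a point from camera to tool coordinates, whose origin is the TCP and whose axes are the tool frame's). Camera axes: x right, y up, looking along -z (the intrinsics and any distortion apply to the point x, -y, -z); pixel columns grow to the right and rows downward; lengths in mm; the calibration is good to about 2 mm. A picture is of the moment at which its call begins: read the wrist's pose just before it. get_calibration takes no time and is no camera call.
- sign_off(): hands the job in, once; it reports no verdict.
The state is a dict: "t": time; "qpos": joint angles; "qvel": joint speeds; "effort": joint torques, N m; "tool_pos": TCP position; "eef_rot": TCP orientation; "wrist_force": force on the tool from outside, world axes, zero at the start; "torque": the same for the moment, N m; "finger_gap": finger opening in mm.
Only numpy, scipy, OpenCV 4.12 (cv2) and the standard library are available. Lean on these libraries where they do the work, as an engineer would, in place of code of your own. Each camera call takes 0.05 s, during which the arm holds its last target.

TASK

Stock the grey spotting caddy: stand the red, the blue and the yellow bottle with white caps each upright in the compartment whose floor pad has the bottle's colour, and lay the clothes brush, bristles down and flat on the floor, in the long trough. The two bottles with black caps do not belong to the caddy: leave them standing where they are.

Things in the scene. Friction and masses are not known exactly. Their poses are not given: they have to be found in the camera images.
- caddy: Fixed grey open caddy, 138 (x) by 196 (y) mm, walls 30 high and 4 thick, floor 5 thick; end loops of steel rod. Origin: centre of its underside, axes along its sides, z up. On its -x side a long trough, 66 (x) by 188 (y) inside, centred at x=-32, y=0. On its +x side three square compartments, 60 x 60 inside, centred at x=35, y=-64, 0, 64, each with a coloured pad. All in mm; yaw to 0.45 rad.
- pad_red: Fixed red square rubber pad, 56 x 56 x 3 mm, at the centre of the floor of one of the caddy's square compartments (which one varies). Origin: centre of its underside, 5 mm above the counter, so a bottle on it has its underside 8 mm above the counter; x, y along the caddy's. Place of the red bottle with the white cap.
- pad_blue: Fixed blue square rubber pad, 56 x 56 x 3 mm, at the centre of the floor of one of the caddy's square compartments (which one varies). Origin: centre of its underside, 5 mm above the counter, so a bottle on it has its underside 8 mm above the counter; x, y along the caddy's. Place of the blue bottle with the white cap.
- pad_yellow: Fixed yellow square rubber pad, 56 x 56 x 3 mm, at the centre of the floor of one of the caddy's square compartments (which one varies). Origin: centre of its underside, 5 mm above the counter, so a bottle on it has its underside 8 mm above the counter; x, y along the caddy's. Place of the yellow bottle with the white cap.
- red_white: Bottle, round, 44 mm in diameter, 100 mm tall: straight red sides up to 70 mm, then a shoulder and a white screw cap 27 mm in diameter from 79 to 100 mm; white paper label; about 0.12 kg. Stands upright on the counter. Origin: centre of its underside, z along the bottle to the cap. Belongs in the caddy, on the pad of its own colour.
- blue_white: Bottle, round, 44 mm in diameter, 100 mm tall: straight blue sides up to 70 mm, then a shoulder and a white screw cap 27 mm in diameter from 79 to 100 mm; white paper label; about 0.12 kg. Stands upright on the counter. Origin: centre of its underside, z along the bottle to the cap. Belongs in the caddy, on the pad of its own colour.
- yellow_white: Bottle, round, 44 mm in diameter, 100 mm tall: straight yellow sides up to 70 mm, then a shoulder and a white screw cap 27 mm in diameter from 79 to 100 mm; white paper label; about 0.12 kg. Stands upright on the counter. Origin: centre of its underside, z along the bottle to the cap. Belongs in the caddy, on the pad of its own colour.
- blue_black: Bottle, round, 44 mm in diameter, 100 mm tall: straight blue sides up to 70 mm, then a shoulder and a black screw cap 27 mm in diameter from 79 to 100 mm; white paper label; about 0.12 kg. Stands upright on the counter. Origin: centre of its underside, z along the bottle to the cap. Look-alike that does not belong: leave it where it stands.
- yellow_black: Bottle, round, 44 mm in diameter, 100 mm tall: straight yellow sides up to 70 mm, then a shoulder and a black screw cap 27 mm in diameter from 79 to 100 mm; white paper label; about 0.12 kg. Stands upright on the counter. Origin: centre of its underside, z along the bottle to the cap. Look-alike that does not belong: leave it where it stands.
- brush: Clothes brush, bristles down: bristle block 92 x 28 mm from 0 to 16 mm height, wooden back 100 x 34 to 32 mm, pale grip ridge 80 x 24 up to 56 mm, to be pinched across its 24 mm from above; 0.11 kg. Origin: centre of the underside, x along its length (at first within 0.5 rad of world x), z up. Its place is the caddy's trough, lengthwise along the caddy's y, either way round.
Mind the look-alikes: they are no part of the job. Leave any green look-alike of the brush alone.

How it is judged:
By the outcome, as a careful person would: the job done as asked, in the order asked, and still so for the second after the job is handed in, with the robot touching nothing.
It also fails if it takes over 109 s, if anything falls off the work surface, if the arm or the gripper's body presses on something with over 40 N, if the wrist force passes 120 N, or if a joint passes its speed limit or range.

## Working session

There is one attempt and no reset: what is moved stays moved. The work goes in short steps, Python scripts to look and compute and a tool call to move; the robot and the scene stay as the last step left them, time stands still between calls to the robot, and variables do not carry over. Pictures are saved under pics/ and viewed, and the job is handed in when it is done.

Besides the shell and the picture viewer there is one more tool, called after ">>>" in YAML: its name, and indented under it one key for each argument. step_arm: Moves the arm, as the interface text tells. Its arguments: {"type":"object","properties":{"plan":{"type":"array","items":{"type":"object","properties":{"dx":{"type":"number"},"dy":{"type":"number"},"dz":{"type":"number"},"wx":{"type":"number"},"wy":{"type":"number"},"wz":{"type":"number"}}}},"claw":{"type":"number"},"grip_force":{"type":"number"}},"required":["plan"]}

```bash
ls; mkdir -p pics; python3 - <<'E'
from workcell import *
import cv2
o=get_obs(); print({k:o[k] for k in o})
for n in ["side","top","wrist"]:
    im=capture(n); cv2.imwrite(f"pics/{n}0.png",im[:,:,::-1]); c=get_calibration(n); print(n,c)
try: print(grip_point_offset)
except Exception as e: print(e)
E
```

```text
pics
{'t': 0.0, 'qpos': array([-1.31458321,  0.43520395,  0.02499027,  1.57407857, -0.01159883,
        1.1339709 , -0.07512018]), 'qvel': array([ 1.35421384e-04,  8.72618979e-04, -2.14457241e-04, -1.15229070e-03,
       -1.15203004e-03,  6.44226046e-04,  8.00896524e-05]), 'effort': array([-3.64398575e-04, -6.67855740e+01,  9.84869041e-01, -3.14454103e+01,
       -6.05722144e-02,  4.30229539e-02,  1.79041108e-04]), 'tool_pos': array([219.36653471, 584.71328669, 225.96414375]), 'eef_rot': array([ 2.58148183e+00,  1.78868646e+00, -1.81643817e-03]), 'wrist_force': array([ 0.80350256,  0.94180889, -0.39157806]), 'torque': array([ 0.04881747,  0.01746949, -0.00671299]), 'finger_gap': 91.86495943405292}
side {'K': array([[487.95097538,   0.        , 277.83544605],
       [  0.        , 487.95097538, 215.73117226],
       [  0.        ,   0.        ,   1.        ]]), 'extrinsics': array([[ 9.62947814e-01, -2.69683464e-01, -1.52832078e-03,
        -5.74016925e+02],
       [ 1.84712788e-01,  6.55396168e-01,  7.32350360e-01,
        -1.06120175e+02],
       [-1.96501126e-01, -7.05497479e-01,  
[... 472 characters left out ...]
+02],
       [-2.10279100e-01,  1.35220504e-02,  9.77547878e-01,
        -8.43789370e+02],
       [ 0.00000000e+00,  0.00000000e+00,  0.00000000e+00,
         1.00000000e+00]])}
wrist {'K': array([[349.90810785,   0.        , 281.93040977],
       [  0.        , 349.90810785, 207.46205842],
       [  0.        ,   0.        ,   1.        ]]), 'mount': array([[ 9.99999617e-01,  8.03745700e-04, -3.47294359e-04,
        -4.04482545e-01],
       [ 6.94206129e-04, -9.69542651e-01, -2.44921552e-01,
        -6.61565051e+01],
       [-5.33571337e-04,  2.44921217e-01, -9.69542837e-01,
        -1.57871425e+02],
       [ 0.00000000e+00,  0.00000000e+00,  0.00000000e+00,
         1.00000000e+00]])}
18.8
```

View pics/side0.png

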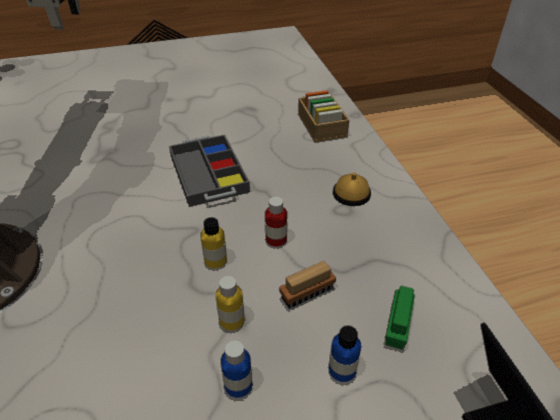

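View pics/top0.png

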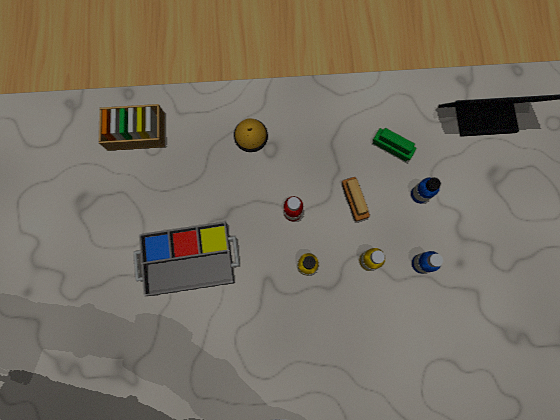

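View pics/wrist0.png

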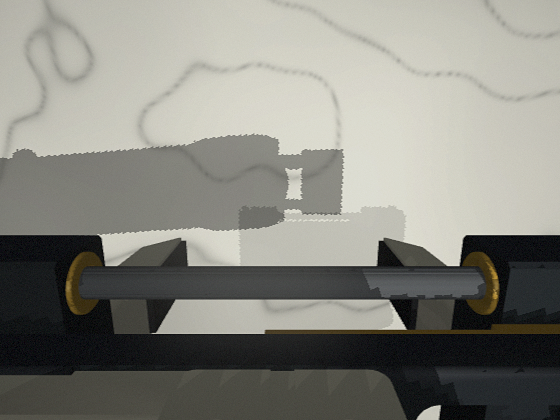

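Candidates:
- Red with white cap: top (293,203), the only red bottle. The red files in the box at (107,122) are not it.
- Blue: white cap at top (433,260); black cap at (432,184), the look-alike.
- Yellow: white cap at top (376,257); black cap at (309,263), the look-alike.
- Brush: wooden at top (356,198); green at (395,143), the look-alike.

Pads from left to right are blue, red and yellow. Next I measure.

```bash
cat > h.py <<'E'
import numpy as np, cv2
from workcell import *
def px2ray(n,uv,pose=None):
    c=get_calibration(n);K=c["K"];u,v=uv
    d=np.array([(u-K[0,2])/K[0,0],-(v-K[1,2])/K[1,1],-1.])
    if n=="wrist":
        M=c["mount"];R=cv2.Rodrigues(np.array(pose["eef_rot"]))[0]
        d=R@M[:3,:3]@d;o=R@M[:3,3]+pose["tool_pos"]
    else:
        E=c["extrinsics"];o=-E[:3,:3].T@E[:3,3];d=E[:3,:3].T@d
    return o,d/np.linalg.norm(d)
def onz(n,uv,z,pose=None):
    o,d=px2ray(n,uv,pose);return o+d*(z-o[2])/d[2]
def tri(rs):
    A=sum(np.eye(3)-np.outer(d,d) for o,d in rs);b=sum((np.eye(3)-np.outer(d,d))@o for o,d in rs)
    return np.linalg.solve(A,b)
def proj(n,p,pose=None):
    c=get_calibration(n);K=c["K"]
    if n=="wrist":
        M=c["mount"];R=cv2.Rodrigues(np.array(pose["eef_rot"]))[0]
        q=M[:3,:3].T@(R.T@(np.array(p)-pose["tool_pos"])-M[:3,3])
    else:
        E=c["extrinsics"];q=E[:3,:3]@p+E[:3,3]
    return np.array([K[0,2]+K[0,0]*q[0]/-q[2],K[1,2]+K[1,1]*-q[1]/-q[2]])
def blobs(mask,amin=20):
    n,l,s,c=cv2.connectedComponentsWithStats(mask.astype(np.uint8))
    return [(c[i].round(1),s[i].tolist()) for i in range(1,n) if s[i,4]>=amin]
E
python3 - <<'E'
from h import *
for n in ["top","side"]:
    im=cv2.imread(f"pics/{n}0.png"); hsv=cv2.cvtColor(im,cv2.COLOR_BGR2HSV);H,S,V=cv2.split(hsv)
    for name,m in dict(blue=(H>105)&(H<130)&(S>130)&(V>60),red=((H<6)|(H>174))&(S>170)&(V>60),yellow=(H>22)&(H<32)&(S>150)&(V>90),wood=(H>8)&(H<20)&(S>80)&(V>110)).items():
        print(n,name,[(b[0].tolist(),b[1]) for b in blobs(m,40) if b[0][1]>100])
a=cv2.imread("pics/top0.png");cv2.imwrite("pics/c1.png",cv2.resize(a[160:300,270:460],None,fx=4,fy=4,interpolation=cv2.INTER_CUBIC))
cv2.imwrite("pics/c2.png",cv2.resize(a[210:305,125:250],None,fx=6,fy=6,interpolation=cv2.INTER_CUBIC))
a=cv2.imread("pics/side0.png");cv2.imwrite("pics/c3.png",cv2.resize(a[190:400,190:380],None,fx=2.8,fy=2.8,interpolation=cv2.INTER_CUBIC))
E
```

```text
top blue [([427.0, 188.7], [420, 178, 19, 18, 127]), ([156.7, 247.4], [145, 234, 25, 27, 553]), ([427.9, 262.3], [422, 252, 18, 19, 134])]
top red [([292.9, 209.4], [284, 201, 19, 15, 104]), ([185.0, 243.3], [173, 231, 25, 26, 547])]
top yellow [([139.0, 118.9], [137, 107, 5, 25, 124]), ([213.0, 239.2], [200, 226, 27, 27, 572]), ([372.1, 259.5], [365, 248, 20, 20, 114]), ([306.1, 265.2], [299, 254, 18, 19, 111])]
top wood [([111.5, 115.7], [102, 105, 42, 29, 160]), ([157.0, 117.9], [152, 104, 7, 33, 66]), ([137.9, 139.5], [117, 138, 42, 4, 57]), ([356.6, 194.3], [343, 179, 25, 34, 246]), ([359.6, 214.5], [351, 203, 18, 17, 55])]
side blue [([214.5, 148.3], [204, 144, 23, 10, 145]), ([345.2, 351.3], [332, 335, 29, 30, 415]), ([234.7, 367.2], [221, 350, 29, 31, 419]), ([340.2, 377.8], [334, 374, 13, 8, 51])]
side red [([221.9, 163.3], [210, 158, 25, 11, 165]), ([275.1, 218.0], [266, 209, 21, 19, 213])]
side yellow [([327.2, 108.1], [316, 105, 23, 7, 71]), ([229.7, 179.7], [217, 174, 26, 13, 208]), ([211.4, 236.7], [201, 228, 22, 15, 174]), ([228.5, 297.7], [216, 287, 26, 19, 223])]
side wood [([490.5, 195.7], [364, 95, 196, 275, 26092]), ([306.7, 109.6], [299, 97, 17, 28, 43]), ([352.9, 183.7], [339, 172, 29, 23, 368]), ([307.5, 273.1], [286, 261, 44, 25, 449]), ([285.6, 291.3], [279, 284, 15, 15, 67])]
```

View pics/c1.png

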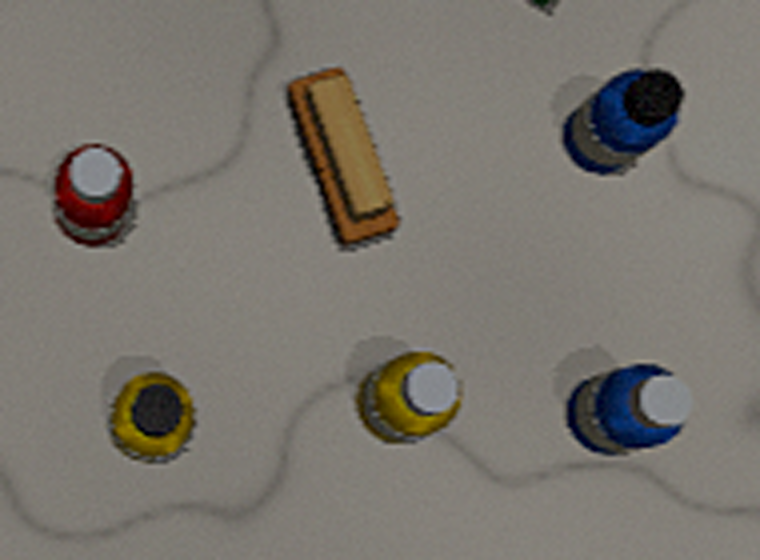

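View pics/c2.png

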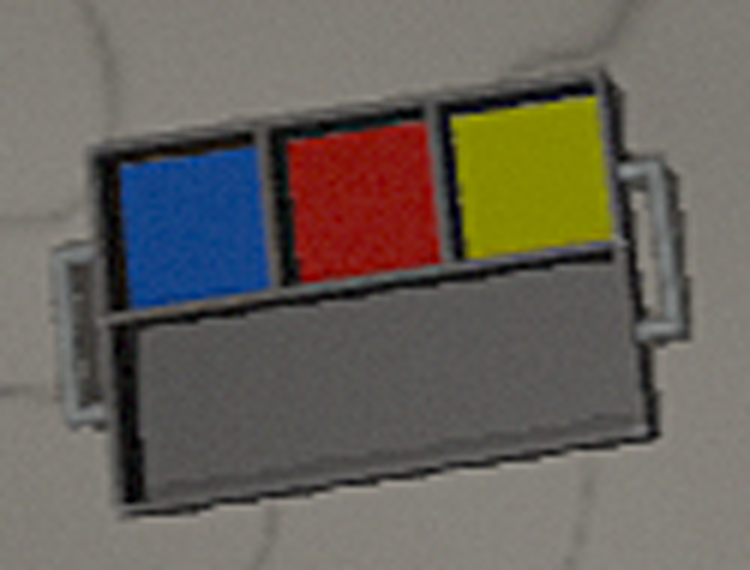

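View pics/c3.png

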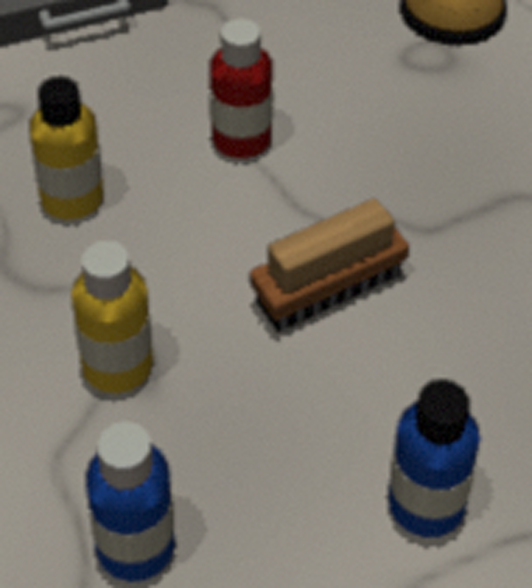

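```bash
python3 - <<'E'
from h import *
T=dict(red=(294,203.3),yw=(378,256.75),bw=(436,260),bb=(433.7,184.2),yb=(309.2,262.7))
S=dict(red=(275.7,201.8),yw=(227.9,281.4),bw=(234.3,346.8),bb=(348.6,331.4),yb=(211.1,222.1))
for k in T: print(k,onz("top",T[k],100).round(1),onz("side",S[k],100).round(1),tri([px2ray("top",T[k]),px2ray("side",S[k])]).round(1))
for n,c in [("top",[(140.8,235),(225.8,221.7),(234.2,282.5),(145.8,295.3)])]:
    P=np.array([onz(n,p,30) for p in c]);print(P.round(1),P.mean(0).round(1),[np.linalg.norm(P[i]-P[i-1]).round(1) for i in range(4)])
for k,t,s in [("blue",(156.7,247.4),(214.5,148.3)),("red",(185,243.3),(221.9,163.3)),("yellow",(213,239.2),(229.7,179.7))]:
    print(k,onz("top",t,8).round(1),onz("side",s,8).round(1))
# brush ridge top z=56 corners in crop c1
c=[(308,82),(340,70),(392,210),(360,218)]
P=np.array([onz("top",(u/4+270,v/4+160),56) for u,v in c]);print(P.round(1),P.mean(0),[np.linalg.norm(P[i]-P[i-1]).round(1) for i in range(4)])
d=P[1]+P[0]-P[2]-P[3];print("brush yaw",np.arctan2(d[1],d[0]))
c=[(268,245),(378,200),(392,215),(283,262)]
P=np.array([onz("side",(u/2.8+190,v/2.8+190),56) for u,v in c]);print(P.round(1),P.mean(0))
o=get_obs();print(cv2.Rodrigues(o["eef_rot"])[0].round(3),o["t"])
E
```

```text
red [571.8 -71.2 100. ] [572.1 -71.7 100. ] [572.1 -71.3  99.6]
yw [ 448.3 -235.3  100. ] [ 449.6 -233.5  100. ] [ 448.8 -234.9  101.7]
bw [ 433.9 -353.2  100. ] [ 435.1 -350.7  100. ] [ 434.3 -352.3  102.4]
bb [ 593.9 -371.5  100. ] [ 597.5 -370.4  100. ] [ 595.3 -371.3  101.4]
yb [445.4 -93.4 100. ] [447.6 -93.2 100. ] [446.5 -93.4 100.1]
[[537.2 274.7  30. ]
 [555.   82.8  30. ]
 [418.3  69.4  30. ]
 [403.5 262.9  30. ]] [478.5 172.4  30. ] [np.float64(134.2), np.float64(192.7), np.float64(137.3), np.float64(194.1)]
blue [509.8 245.6   8. ] [508.9 259.8   8. ]
red [515.  180.8   8. ] [514.8 195.2   8. ]
yellow [520.3 116.4   8. ] [520.1 130.1   8. ]
[[ 626.3 -195.9   56. ]
 [ 632.1 -214.5   56. ]
 [ 550.2 -234.9   56. ]
 [ 546.8 -216.8   56. ]] [ 588.83440631 -215.54443528   56.        ] [np.float64(82.2), np.float64(19.5), np.float64(84.4), np.float64(18.4)]
brush yaw 0.25081295139810017
[[ 549.8 -215.3   56. ]
 [ 626.1 -199.1   56. ]
 [ 630.3 -213.1   56. ]
 [ 554.7 -230.4   56. ]] [ 590.20580624 -214.47422652   56.        ]
[[ 0.351  0.936 -0.   ]
 [ 0.936 -0.351 -0.001]
 [-0.001  0.    -1.   ]] 0.15
```

The crops confirm the choice: white caps at crop (96,173) red, (432,387) yellow and (664,400) blue, and the wooden brush at (345,155). Both views agree to about 2 mm. First I move over the caddy to look at it with the wrist camera.

>>> step_arm:
  plan:
    - {"dx":33,"dy":-53,"dz":10,"wz":-0.18}
    - {"dx":66,"dy":-106,"dz":24,"wz":-0.36}
    - {"dx":99,"dy":-159,"dz":24,"wz":-0.54}
    - {"dx":132,"dy":-212,"dz":24,"wz":-0.72}
    - {"dx":165,"dy":-265,"dz":24,"wz":-0.9}
  claw: 1
  grip_force: 20

```text
invalid input at $.plan[0]: expected keys dx, dy, dz, wx, wy, wz
```

```bash
cat > st.py <<'E'
from h import *
o=get_obs();R=cv2.Rodrigues(o["eef_rot"])[0]
print("t",round(o["t"],2),"pos",o["tool_pos"].round(1),"yaw",np.arctan2(R[1,0],R[0,0]).round(3),"z",R[:,2].round(3),"q",o["qpos"].round(2),"F",o["wrist_force"].round(1),"gap",round(o["finger_gap"],1))
E
python3 st.py
```

```text
t 0.15 pos [219.4 584.8 226.1] yaw 1.212 z [-0.    -0.001 -1.   ] q [-1.31  0.44  0.03  1.57 -0.01  1.13 -0.08] F [0.1 0.1 0.1] gap 91.5
```

>>> step_arm:
  plan:
    - {"dx":33,"dy":-53,"dz":10,"wx":0,"wy":0,"wz":-0.18}
    - {"dx":66,"dy":-106,"dz":24,"wx":0,"wy":0,"wz":-0.36}
    - {"dx":99,"dy":-159,"dz":24,"wx":0,"wy":0,"wz":-0.54}
    - {"dx":132,"dy":-212,"dz":24,"wx":0,"wy":0,"wz":-0.72}
    - {"dx":165,"dy":-265,"dz":24,"wx":0,"wy":0,"wz":-0.9}
  claw: 1
  grip_force: 20

```text
t: 0.78
tool_pos: [384.0, 319.7, 250.2]
eef_rot: [3.105, 0.479, -0.002]
wrist_force: [1.7, 0.9, 0.1]
finger_gap: 91.6
```

```bash
python3 st.py
```

```text
t 0.78 pos [384.  319.7 250.2] yaw 0.306 z [-0.001 -0.    -1.   ] q [-1.05  0.21  0.3   1.86 -0.07  1.09 -0.42] F [1.7 0.9 0.1] gap 91.6
```

>>> step_arm:
  plan:
    - {"dx":20,"dy":-50,"dz":0,"wx":0,"wy":0,"wz":-0.1}
    - {"dx":45,"dy":-100,"dz":0,"wx":0,"wy":0,"wz":-0.22}
    - {"dx":70,"dy":-150,"dz":0,"wx":0,"wy":0,"wz":-0.22}
    - {"dx":96,"dy":-190,"dz":0,"wx":0,"wy":0,"wz":-0.22}
    - {"dx":96,"dy":-190,"dz":0,"wx":0,"wy":0,"wz":-0.22}

```text
t: 1.4
tool_pos: [481.5, 125.8, 250.3]
eef_rot: [3.138, 0.125, -0.0]
wrist_force: [-0.1, 1.0, -0.6]
finger_gap: 91.9
```

```bash
python3 st.py; python3 - <<'E'
from h import *
o=get_obs();im=capture("wrist");cv2.imwrite("pics/w1.png",im[:,:,::-1]);np.savez("w1.npz",**{k:o[k] for k in("tool_pos","eef_rot")})
E
```

```text
t 1.4 pos [481.5 125.8 250.3] yaw 0.079 z [-0.    -0.001 -1.   ] q [-0.76  0.21  0.48  1.87 -0.11  1.09 -0.16] F [-0.1  1.  -0.6] gap 91.9
```

View pics/w1.png

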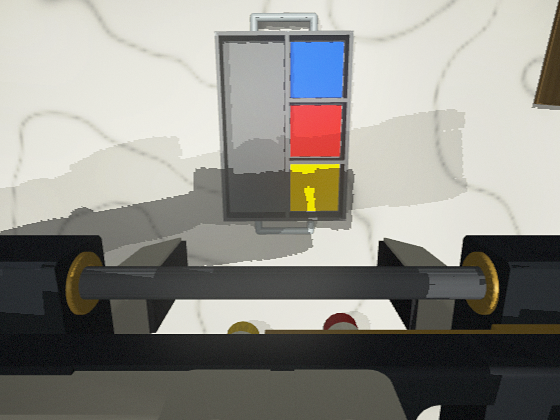

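```bash
python3 - <<'E'
from h import *
p=dict(np.load("w1.npz"))
P=np.array([onz("wrist",c,30,p) for c in [(216,32),(355,31),(352,219),(222,219)]]);print(P.round(1),P.mean(0).round(1),[np.linalg.norm(P[i]-P[i-1]).round(1) for i in range(4)])
e=P[0]+P[1]-P[2]-P[3];f=P[1]+P[2]-P[0]-P[3];print(np.arctan2(-e[0],e[1]),np.arctan2(f[1],f[0]))
im=cv2.imread("pics/w1.png");H,S,V=cv2.split(cv2.cvtColor(im,cv2.COLOR_BGR2HSV))
for n,m in dict(blue=(H>100)&(H<130)&(S>130),red=((H<6)|(H>174))&(S>150),yellow=(H>22)&(H<34)&(S>150)).items():
    for c,s in blobs(m,1500):
        a=onz("wrist",(s[0],s[1]),8,p);b=onz("wrist",(s[0]+s[2],s[1]+s[3]),8,p);print(n,c,s,onz("wrist",c,8,p).round(1))
E
```

```text
[[403.9 268.9  30. ]
 [540.8 280.6  30. ]
 [562.6  88.4  30. ]
 [416.9  76.9  30. ]] [481.  178.7  30. ] [np.float64(192.5), np.float64(137.4), np.float64(193.4), np.float64(146.2)]
0.09003243695535776 0.08189762882291816
blue [316.3  69.3] [290, 42, 54, 56, 2908] [508.1 245.2   8. ]
red [315.2 130.1] [290, 105, 51, 52, 2516] [513.5 181.8   8. ]
yellow [314.  186.9] [290, 164, 49, 47, 2257] [518.6 117.5   8. ]
```

>>> step_arm:
  plan:
    - {"dx":22,"dy":-50,"dz":-20,"wx":0,"wy":0,"wz":0.008}
    - {"dx":45,"dy":-100,"dz":-50,"wx":0,"wy":0,"wz":0.008}
    - {"dx":68,"dy":-150,"dz":-80,"wx":0,"wy":0,"wz":0.008}
    - {"dx":90.5,"dy":-197,"dz":-110,"wx":0,"wy":0,"wz":0.008}
    - {"dx":90.5,"dy":-197,"dz":-110,"wx":0,"wy":0,"wz":0.008}

```text
t: 2.08
tool_pos: [570.1, -72.0, 137.5]
eef_rot: [3.137, 0.135, -0.008]
wrist_force: [-0.7, -0.4, 0.6]
finger_gap: 91.4
```

```bash
cat > look.py <<'E'
import sys
from h import *
n=sys.argv[1];f=sys.argv[2];o=get_obs();im=capture(n)[:,:,::-1]
np.savez(f"{f}.npz",**{k:o[k] for k in("tool_pos","eef_rot")})
cv2.imwrite(f"pics/{f}_full.png",im)
if len(sys.argv)>3:
    x,y,w,h=map(int,sys.argv[3].split(","));k=min(780/w,590/h,5);im=cv2.resize(im[y:y+h,x:x+w],None,fx=k,fy=k,interpolation=cv2.INTER_CUBIC);print("scale",k)
cv2.imwrite(f"pics/{f}.png",im)
E
python3 st.py; python3 look.py side s1 190,130,200,170
```

```text
t 2.08 pos [570.1 -72.  137.5] yaw 0.086 z [-0.005 -0.002 -1.   ] q [-0.33  0.48  0.5   1.83 -0.28  0.91  0.39] F [-0.7 -0.4  0.6] gap 91.4
scale 3.4705882352941178
```

View pics/s1.png

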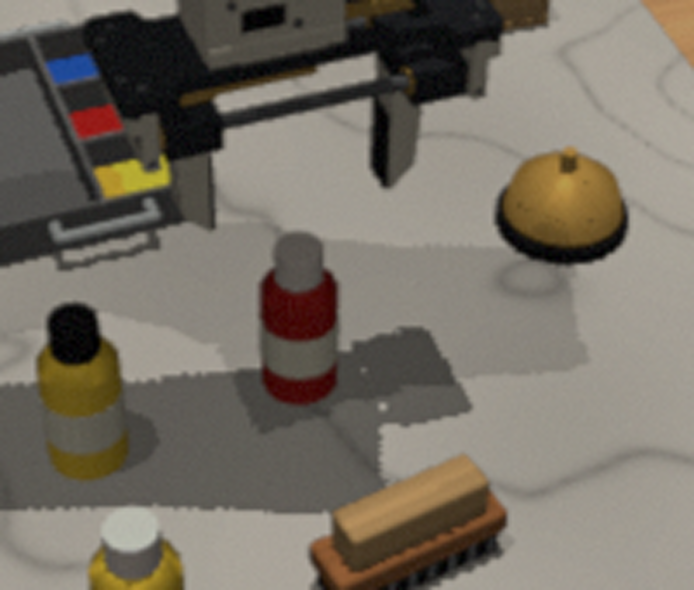

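The red bottle (crop 298,320) sits centred between the fingers, so I descend. The red and black-cap bottles are clear of the fingers.

>>> step_arm:
  plan:
    - {"dx":2,"dy":0.5,"dz":-30,"wx":0,"wy":0,"wz":0}
    - {"dx":2,"dy":0.5,"dz":-60,"wx":0,"wy":0,"wz":0}
    - {"dx":2,"dy":0.5,"dz":-85,"wx":0,"wy":0,"wz":0}
    - {"dx":2,"dy":0.5,"dz":-95,"wx":0,"wy":0,"wz":0}
    - {"dx":2,"dy":0.5,"dz":-95,"wx":0,"wy":0,"wz":0}

```text
t: 2.75
tool_pos: [572.2, -67.1, 43.8]
eef_rot: [-3.138, -0.142, 0.007]
wrist_force: [0.2, -0.5, 0.1]
finger_gap: 91.9
```

>>> step_arm:
  plan:
    - {"dx":0,"dy":0,"dz":0,"wx":0,"wy":0,"wz":0}
    - {"dx":0,"dy":0,"dz":0,"wx":0,"wy":0,"wz":0}
    - {"dx":0,"dy":0,"dz":0,"wx":0,"wy":0,"wz":0}
    - {"dx":0,"dy":0,"dz":0,"wx":0,"wy":0,"wz":0}
    - {"dx":0,"dy":0,"dz":0,"wx":0,"wy":0,"wz":0}
  claw: -1
  grip_force: 20

```text
t: 3.38
tool_pos: [572.2, -67.2, 43.8]
eef_rot: [-3.138, -0.142, 0.007]
wrist_force: [-0.4, -0.4, -0.5]
finger_gap: 46.0
```

```bash
python3 st.py
```

```text
t 3.38 pos [572.2 -67.2  43.8] yaw 0.09 z [-0.004  0.    -1.   ] q [-0.28  0.6   0.43  1.9  -0.37  0.72  0.46] F [-0.4 -0.4 -0.5] gap 46.0
```

>>> step_arm:
  plan:
    - {"dx":0,"dy":0,"dz":0,"wx":0,"wy":0,"wz":0}
    - {"dx":0,"dy":0,"dz":0,"wx":0,"wy":0,"wz":0}
    - {"dx":0,"dy":0,"dz":0,"wx":0,"wy":0,"wz":0}

```text
t: 3.75
tool_pos: [572.2, -67.2, 43.8]
eef_rot: [-3.138, -0.142, 0.007]
wrist_force: [0.7, 0.4, -0.1]
finger_gap: 43.3
```

```bash
python3 st.py;python3 look.py side s2 190,130,200,170
```

```text
t 3.75 pos [572.2 -67.2  43.8] yaw 0.09 z [-0.004  0.    -1.   ] q [-0.28  0.6   0.43  1.9  -0.37  0.72  0.46] F [ 0.7  0.4 -0.1] gap 43.3
scale 3.4705882352941178
```

View pics/s2.png

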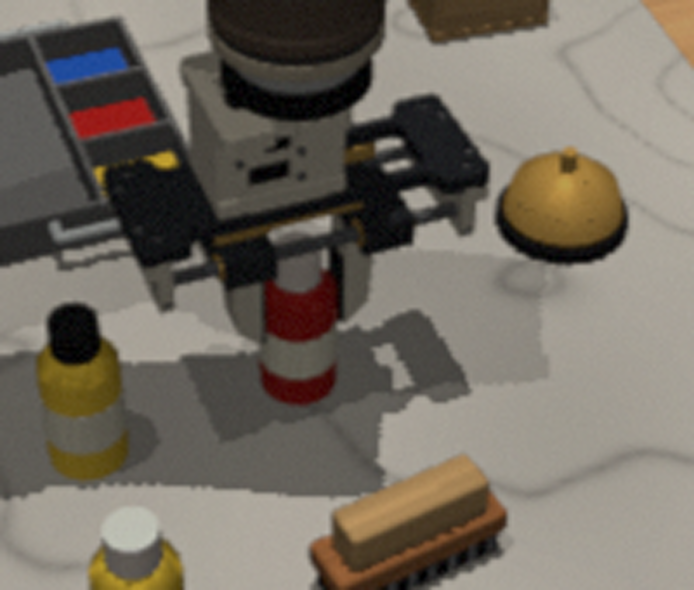

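Red is gripped with a gap of 43.3, which matches 44. Now I lift and carry it.

>>> step_arm:
  plan:
    - {"dx":0,"dy":0,"dz":40,"wx":0,"wy":0,"wz":0}
    - {"dx":0,"dy":10,"dz":75,"wx":0,"wy":0,"wz":0}
    - {"dx":-10,"dy":50,"dz":80,"wx":0,"wy":0,"wz":0}
    - {"dx":-20,"dy":100,"dz":80,"wx":0,"wy":0,"wz":0}
    - {"dx":-30,"dy":150,"dz":80,"wx":0,"wy":0,"wz":0}

```text
t: 4.42
tool_pos: [541.6, 84.0, 123.9]
eef_rot: [-3.138, -0.141, 0.007]
wrist_force: [1.1, 1.6, -1.7]
finger_gap: 43.2
```

```bash
python3 st.py
```

```text
t 4.42 pos [541.6  84.  123.9] yaw 0.09 z [-0.004  0.    -1.   ] q [-0.61  0.45  0.5   1.91 -0.28  0.85  0.12] F [ 1.1  1.6 -1.7] gap 43.2
```

>>> step_arm:
  plan:
    - {"dx":-14,"dy":50,"dz":0,"wx":0,"wy":0,"wz":0}
    - {"dx":-28,"dy":98,"dz":0,"wx":0,"wy":0,"wz":0}
    - {"dx":-28,"dy":98,"dz":0,"wx":0,"wy":0,"wz":0}
    - {"dx":-28,"dy":98,"dz":0,"wx":0,"wy":0,"wz":0}

```text
t: 4.92
tool_pos: [513.5, 181.5, 123.8]
eef_rot: [3.138, 0.141, -0.007]
wrist_force: [-0.4, -0.1, -0.6]
finger_gap: 43.2
```

```bash
python3 st.py;python3 look.py side s3 150,70,160,140; python3 look.py top t3 120,150,150,160
```

```text
t 4.92 pos [513.5 181.5 123.8] yaw 0.09 z [-0.005 -0.    -1.   ] q [-0.79  0.45  0.49  1.92 -0.27  0.85 -0.07] F [-0.4 -0.1 -0.6] gap 43.2
scale 4.214285714285714
scale 3.6875
```

View pics/s3.png

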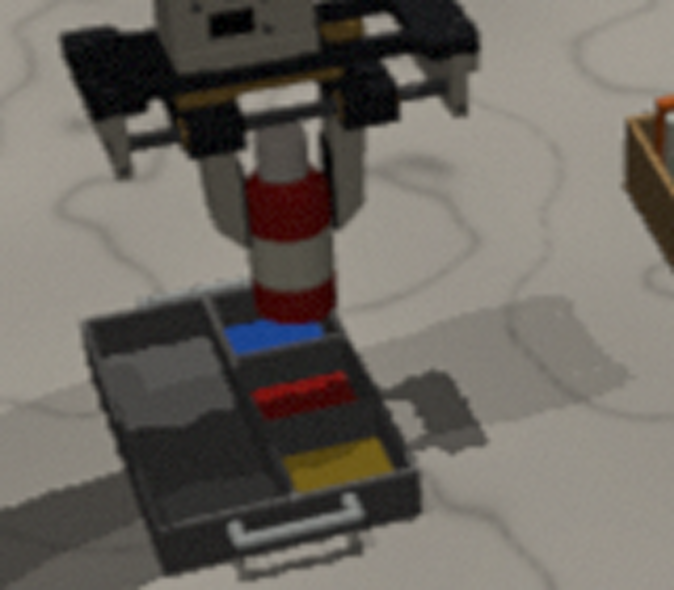

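View pics/t3.png

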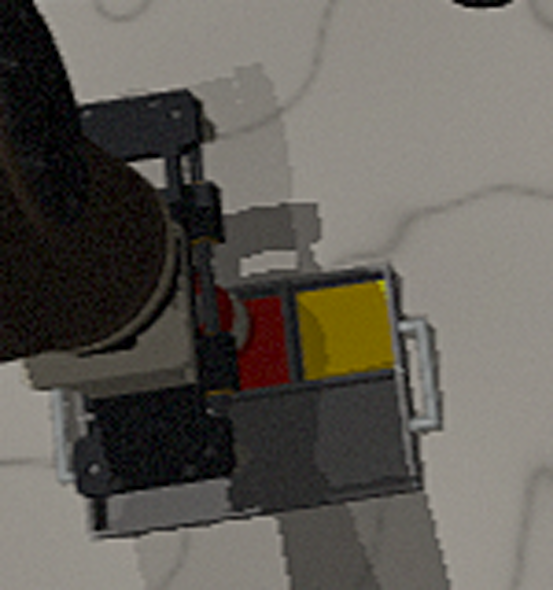

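```bash
python3 - <<'E'
from h import *
print(onz("side",(219.8,139.5),80))
# same on s2: base on counter: crop scale3.4706
print(onz("side",(298/3.4706+190,(402-26)/3.4706+130),0))
E
```

```text
[514.23590475 186.80542502  80.        ]
[572.87751806 -68.3511533    0.        ]
```

>>> step_arm:
  plan:
    - {"dx":0.5,"dy":0,"dz":-30,"wx":0,"wy":0,"wz":0}
    - {"dx":0.5,"dy":0,"dz":-40,"wx":0,"wy":0,"wz":0}
    - {"dx":0.5,"dy":0,"dz":-40,"wx":0,"wy":0,"wz":0}

```text
t: 5.4
tool_pos: [514.2, 179.4, 83.5]
eef_rot: [3.138, 0.135, -0.009]
wrist_force: [0.1, -0.2, -1.2]
finger_gap: 43.1
```

```bash
python3 st.py;python3 look.py side s4 150,70,160,140; python3 look.py wrist w4
```

```text
t 5.4 pos [514.2 179.4  83.5] yaw 0.086 z [-0.006 -0.001 -1.   ] q [-0.76  0.5   0.46  1.95 -0.31  0.76 -0.04] F [ 0.1 -0.2 -1.2] gap 43.1
scale 4.214285714285714
```

View pics/s4.png

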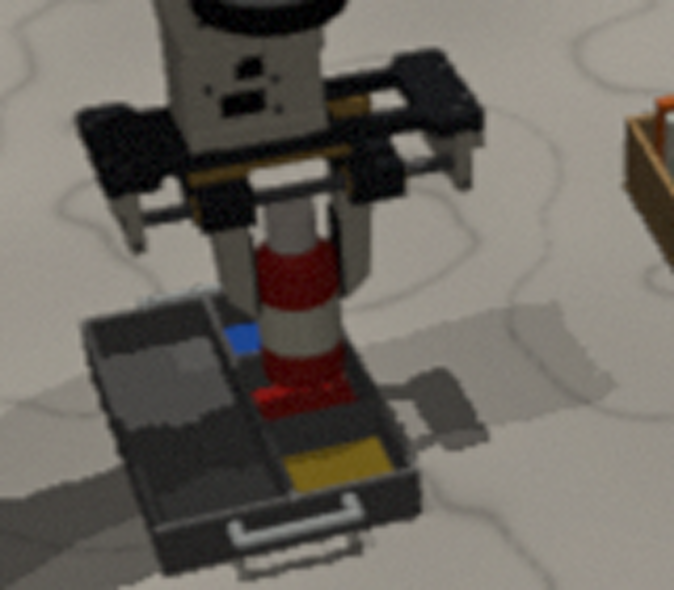

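View pics/w4.png

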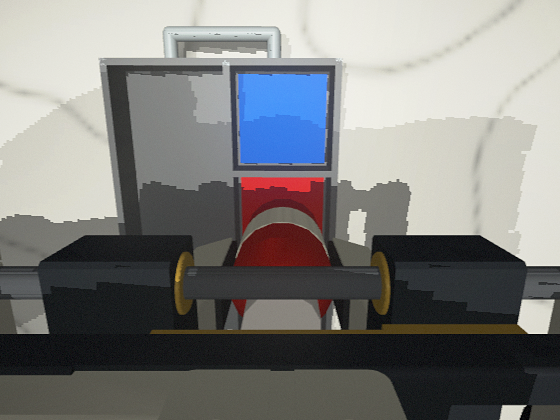

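```bash
python3 - <<'E'
from h import *
p=dict(np.load("w4.npz"))
print("label bottom",onz("wrist",(284,207),57,p), onz("wrist",(284,207),55,p))
for c,z in [((285,174.5),30),((100,60),30),((341,60),30),((227,62),30),((235,174),30),((333,174),30)]: print(c,onz("wrist",c,z,p).round(1))
print(onz("wrist",(284,118),8,p))
im=cv2.imread("pics/w4.png");print(im[168:215:3,284].tolist())
E
```

```text
label bottom [513.41240431 198.76653614  57.        ] [513.45698189 198.26522619  55.        ]
(285, 174.5) [512.8 212.4  30. ]
(100, 60) [402.8 268.5  30. ]
(341, 60) [538.6 280.   30. ]
(227, 62) [474.5 273.5  30. ]
(235, 174) [482.4 210.1  30. ]
(333, 174) [542.  215.3  30. ]
[509.34313361 245.71862449   8.        ]
[[79, 63, 63], [151, 148, 146], [144, 141, 141], [99, 94, 184], [61, 56, 221], [61, 50, 220], [62, 59, 226], [45, 31, 117], [44, 31, 114], [44, 33, 119], [42, 34, 120], [37, 31, 90], [33, 23, 86], [104, 116, 112], [96, 107, 108], [100, 111, 112]]
```

>>> step_arm:
  plan:
    - {"dx":0,"dy":4,"dz":0,"wx":0,"wy":0,"wz":0}
    - {"dx":0,"dy":4,"dz":-10,"wx":0,"wy":0,"wz":0}
    - {"dx":0,"dy":4,"dz":-20,"wx":0,"wy":0,"wz":0}
    - {"dx":0,"dy":4,"dz":-26,"wx":0,"wy":0,"wz":0}
    - {"dx":0,"dy":4,"dz":-30,"wx":0,"wy":0,"wz":0}

```text
t: 6.12
tool_pos: [514.8, 183.9, 53.8]
eef_rot: [3.138, 0.136, -0.007]
wrist_force: [-0.2, -0.2, -1.6]
finger_gap: 43.3
```

```bash
python3 st.py
```

```text
t 6.12 pos [514.8 183.9  53.8] yaw 0.086 z [-0.004 -0.001 -1.   ] q [-0.75  0.55  0.43  1.97 -0.35  0.7  -0.02] F [-0.2 -0.2 -1.6] gap 43.3
```

Now I lower the last 2 mm, then open partly so the fingers do not swing wide.

>>> step_arm:
  plan:
    - {"dx":0,"dy":0,"dz":-1.5,"wx":0,"wy":0,"wz":0}
    - {"dx":0,"dy":0,"dz":-2.5,"wx":0,"wy":0,"wz":0}
    - {"dx":0,"dy":0,"dz":-2.5,"wx":0,"wy":0,"wz":0}

```text
t: 6.5
tool_pos: [514.8, 183.7, 51.7]
eef_rot: [3.138, 0.135, -0.007]
wrist_force: [-2.7, -0.9, 3.8]
finger_gap: 43.2
```

```bash
python3 st.py
```

```text
t 6.5 pos [514.8 183.7  51.7] yaw 0.086 z [-0.004 -0.    -1.   ] q [-0.75  0.55  0.43  1.97 -0.35  0.7  -0.02] F [-2.7 -0.9  3.8] gap 43.2
```

Contact (Fz 3.8 N). I release it and retract.

>>> step_arm:
  plan:
    - {"dx":0,"dy":0,"dz":0,"wx":0,"wy":0,"wz":0}
    - {"dx":0,"dy":0,"dz":0,"wx":0,"wy":0,"wz":0}
    - {"dx":0,"dy":0,"dz":0,"wx":0,"wy":0,"wz":0}
    - {"dx":0,"dy":0,"dz":0,"wx":0,"wy":0,"wz":0}
  claw: 0.4

```text
t: 7.0
tool_pos: [514.8, 183.8, 51.7]
eef_rot: [3.138, 0.136, -0.007]
wrist_force: [-0.2, 0.5, 0.0]
finger_gap: 63.9
```

>>> step_arm:
  plan:
    - {"dx":0,"dy":0,"dz":20,"wx":0,"wy":0,"wz":0}
    - {"dx":0,"dy":0,"dz":50,"wx":0,"wy":0,"wz":0}
    - {"dx":0,"dy":0,"dz":85,"wx":0,"wy":0,"wz":0}
    - {"dx":0,"dy":-20,"dz":110,"wx":0,"wy":0,"wz":0}
    - {"dx":0,"dy":-65,"dz":120,"wx":0,"wy":0,"wz":0}

```text
t: 7.62
tool_pos: [515.6, 120.3, 173.1]
eef_rot: [-3.137, -0.142, 0.003]
wrist_force: [0.8, -0.9, 0.1]
finger_gap: 64.5
```

```bash
python3 st.py;python3 look.py side s5 150,70,160,140
```

```text
t 7.62 pos [515.6 120.3 173.1] yaw 0.09 z [-0.002  0.001 -1.   ] q [-0.73  0.36  0.54  1.91 -0.23  0.94 -0.  ] F [ 0.8 -0.9  0.1] gap 64.5
scale 4.214285714285714
```

View pics/s5.png

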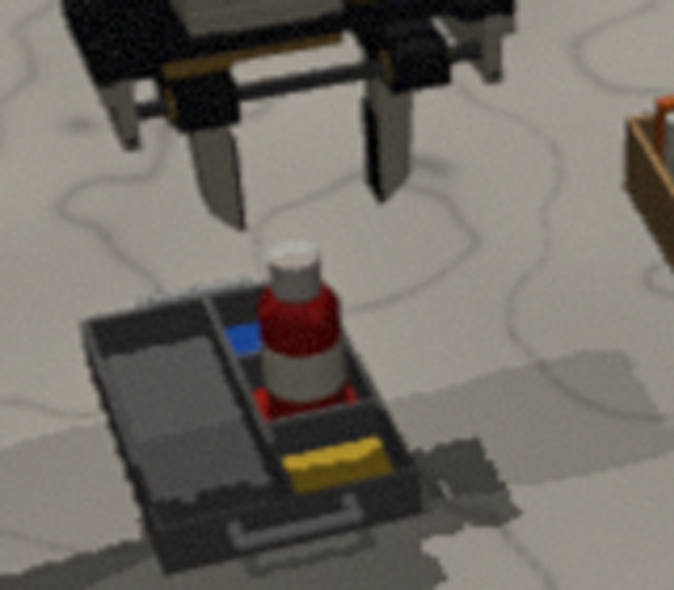

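Red stands upright on its pad (crop 300,330). Next is blue_white at about (434.3,-352).

>>> step_arm:
  plan:
    - {"dx":-10,"dy":-58,"dz":0,"wx":0,"wy":0,"wz":0}
    - {"dx":-20,"dy":-116,"dz":0,"wx":0,"wy":0,"wz":0}
    - {"dx":-30,"dy":-174,"dz":0,"wx":0,"wy":0,"wz":0}
    - {"dx":-40,"dy":-232,"dz":0,"wx":0,"wy":0,"wz":0}
    - {"dx":-50,"dy":-290,"dz":0,"wx":0,"wy":0,"wz":0}
  claw: 1

```text
t: 8.3
tool_pos: [465.3, -180.1, 174.2]
eef_rot: [3.137, 0.128, -0.002]
wrist_force: [1.1, -0.5, -0.8]
finger_gap: 91.8
```

```bash
python3 st.py
```

```text
t 8.3 pos [ 465.3 -180.1  174.2] yaw 0.082 z [-0.001 -0.002 -1.   ] q [-0.23  0.32  0.63  1.98 -0.23  0.92  0.6 ] F [ 1.1 -0.5 -0.8] gap 91.8
```

>>> step_arm:
  plan:
    - {"dx":-10,"dy":-55,"dz":0,"wx":0,"wy":0,"wz":0.005}
    - {"dx":-20,"dy":-110,"dz":-10,"wx":0,"wy":0,"wz":0.005}
    - {"dx":-31,"dy":-172,"dz":-30,"wx":0,"wy":0,"wz":0.005}
    - {"dx":-31,"dy":-172,"dz":-34,"wx":0,"wy":0,"wz":0.005}
    - {"dx":-31,"dy":-172,"dz":-34,"wx":0,"wy":0,"wz":0.005}

```text
t: 8.93
tool_pos: [433.8, -351.8, 139.6]
eef_rot: [3.138, 0.134, -0.003]
wrist_force: [-0.0, -0.1, 0.3]
finger_gap: 91.7
```

```bash
python3 st.py; python3 look.py side s6 150,230,220,180; python3 look.py wrist w6
```

```text
t 8.93 pos [ 433.8 -351.8  139.6] yaw 0.085 z [-0.002 -0.001 -1.   ] q [ 0.14  0.46  0.62  1.88 -0.33  0.9   1.  ] F [-0.  -0.1  0.3] gap 91.7
scale 3.2777777777777777
```

View pics/s6.png

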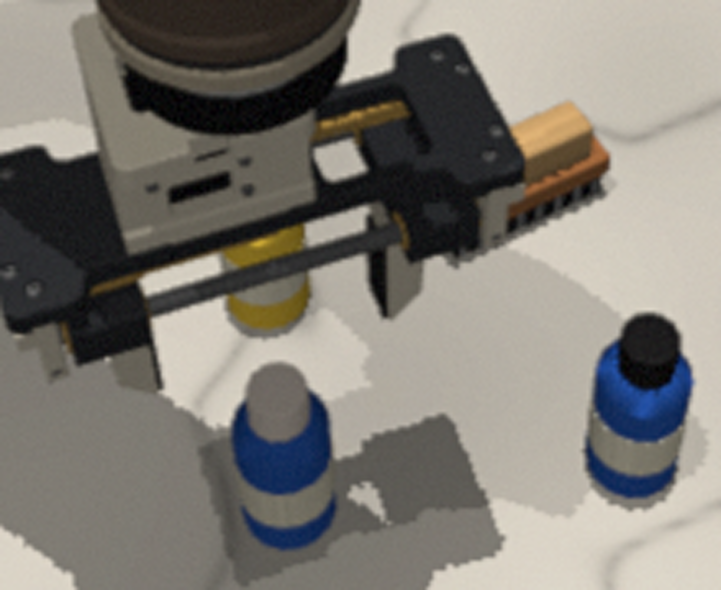

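View pics/w6.png

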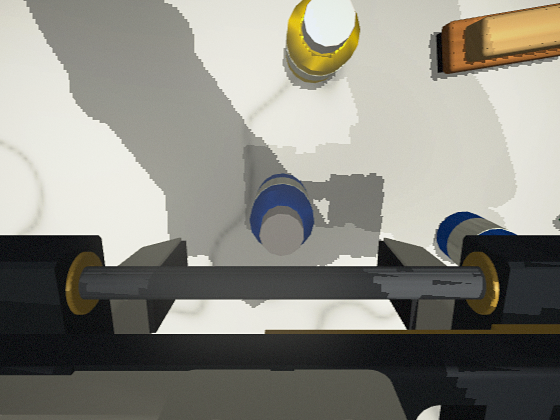

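```bash
python3 - <<'E'
from h import *
p=dict(np.load("w6.npz"))
print(onz("wrist",(284,231),100,p),onz("wrist",(330,21),100,p), proj("wrist",[434,-352,100],p))
E
```

```text
[ 434.88560309 -349.78494346  100.        ] [ 448.44975585 -234.98988355  100.        ] [282.18853263 234.41147128]
```

The wrist view shows the blue bottle's white cap at (284,231), giving (434.9,-349.8), which agrees with the other views. Descending.

>>> step_arm:
  plan:
    - {"dx":0.5,"dy":1,"dz":-30,"wx":0,"wy":0,"wz":0.004}
    - {"dx":0.5,"dy":1,"dz":-60,"wx":0,"wy":0,"wz":0.004}
    - {"dx":0.5,"dy":1,"dz":-85,"wx":0,"wy":0,"wz":0.004}
    - {"dx":0.5,"dy":1,"dz":-96,"wx":0,"wy":0,"wz":0.004}
    - {"dx":0.5,"dy":1,"dz":-96,"wx":0,"wy":0,"wz":0.004}

```text
t: 9.65
tool_pos: [435.9, -348.7, 44.3]
eef_rot: [3.137, 0.148, -0.002]
wrist_force: [0.2, 0.0, 0.6]
finger_gap: 91.6
```

>>> step_arm:
  plan:
    - {"dx":0,"dy":0,"dz":0,"wx":0,"wy":0,"wz":0}
    - {"dx":0,"dy":0,"dz":0,"wx":0,"wy":0,"wz":0}
    - {"dx":0,"dy":0,"dz":0,"wx":0,"wy":0,"wz":0}
    - {"dx":0,"dy":0,"dz":0,"wx":0,"wy":0,"wz":0}
    - {"dx":0,"dy":0,"dz":0,"wx":0,"wy":0,"wz":0}
  claw: -1
  grip_force: 20

```text
t: 10.28
tool_pos: [435.9, -348.7, 44.3]
eef_rot: [3.137, 0.147, -0.002]
wrist_force: [-0.6, -0.4, 0.1]
finger_gap: 46.5
```

>>> step_arm:
  plan:
    - {"dx":0,"dy":0,"dz":0,"wx":0,"wy":0,"wz":0}
    - {"dx":0,"dy":0,"dz":0,"wx":0,"wy":0,"wz":0}
    - {"dx":0,"dy":0,"dz":0,"wx":0,"wy":0,"wz":0}

```text
t: 10.65
tool_pos: [435.8, -348.7, 44.3]
eef_rot: [3.138, 0.147, -0.002]
wrist_force: [-0.5, 0.5, -0.3]
finger_gap: 43.7
```

```bash
python3 st.py
```

```text
t 10.65 pos [ 435.8 -348.7   44.3] yaw 0.094 z [-0.001 -0.001 -1.   ] q [ 0.21  0.59  0.52  1.95 -0.44  0.71  1.1 ] F [-0.5  0.5 -0.3] gap 43.7
```

>>> step_arm:
  plan:
    - {"dx":0,"dy":0,"dz":40,"wx":0,"wy":0,"wz":0}
    - {"dx":0,"dy":0,"dz":90,"wx":0,"wy":0,"wz":0}
    - {"dx":0,"dy":10,"dz":130,"wx":0,"wy":0,"wz":0}
    - {"dx":5,"dy":60,"dz":140,"wx":0,"wy":0,"wz":0}
    - {"dx":12,"dy":118,"dz":140,"wx":0,"wy":0,"wz":0}

```text
t: 11.28
tool_pos: [448.3, -230.5, 185.4]
eef_rot: [3.137, 0.144, 0.002]
wrist_force: [0.8, 1.0, -0.9]
finger_gap: 43.6
```

>>> step_arm:
  plan:
    - {"dx":7,"dy":58,"dz":0,"wx":0,"wy":0,"wz":0}
    - {"dx":14,"dy":116,"dz":0,"wx":0,"wy":0,"wz":0}
    - {"dx":21,"dy":174,"dz":0,"wx":0,"wy":0,"wz":0}
    - {"dx":28,"dy":232,"dz":0,"wx":0,"wy":0,"wz":0}
    - {"dx":35,"dy":290,"dz":0,"wx":0,"wy":0,"wz":0}

```text
t: 11.9
tool_pos: [483.2, 61.5, 185.6]
eef_rot: [3.137, 0.144, 0.003]
wrist_force: [1.2, -0.9, -1.1]
finger_gap: 43.6
```

```bash
python3 st.py
```

```text
t 11.9 pos [483.2  61.5 185.6] yaw 0.091 z [ 0.002 -0.001 -1.   ] q [-0.69  0.27  0.56  1.99 -0.18  0.93  0.06] F [ 1.2 -0.9 -1.1] gap 43.6
```

Target TCP is (508, 246).

>>> step_arm:
  plan:
    - {"dx":8,"dy":60,"dz":0,"wx":0,"wy":0,"wz":0}
    - {"dx":16,"dy":120,"dz":0,"wx":0,"wy":0,"wz":0}
    - {"dx":25,"dy":182,"dz":0,"wx":0,"wy":0,"wz":0}
    - {"dx":25,"dy":185,"dz":-40,"wx":0,"wy":0,"wz":0}
    - {"dx":25,"dy":185,"dz":-60,"wx":0,"wy":0,"wz":0}

```text
t: 12.52
tool_pos: [507.0, 247.3, 123.5]
eef_rot: [3.136, 0.147, -0.001]
wrist_force: [0.5, -0.8, -1.2]
finger_gap: 43.6
```

```bash
python3 st.py
```

```text
t 12.53 pos [507.  247.3 123.5] yaw 0.094 z [-0.    -0.002 -1.   ] q [-0.88  0.47  0.47  1.87 -0.27  0.86 -0.19] F [ 0.5 -0.8 -1.2] gap 43.6
```

>>> step_arm:
  plan:
    - {"dx":1,"dy":-1,"dz":-20,"wx":0,"wy":0,"wz":0}
    - {"dx":1,"dy":-1,"dz":-40,"wx":0,"wy":0,"wz":0}
    - {"dx":1,"dy":-1,"dz":-40,"wx":0,"wy":0,"wz":0}

```text
t: 12.9
tool_pos: [506.9, 245.8, 82.2]
eef_rot: [3.134, 0.147, -0.005]
wrist_force: [0.2, -0.5, -0.3]
finger_gap: 43.3
```

```bash
python3 st.py;python3 look.py side s7 150,70,160,140; python3 look.py wrist w7
```

```text
t 12.9 pos [506.9 245.8  82.2] yaw 0.094 z [-0.003 -0.004 -1.   ] q [-0.86  0.53  0.44  1.91 -0.3   0.78 -0.16] F [ 0.2 -0.5 -0.3] gap 43.3
scale 4.214285714285714
```

View pics/s7.png

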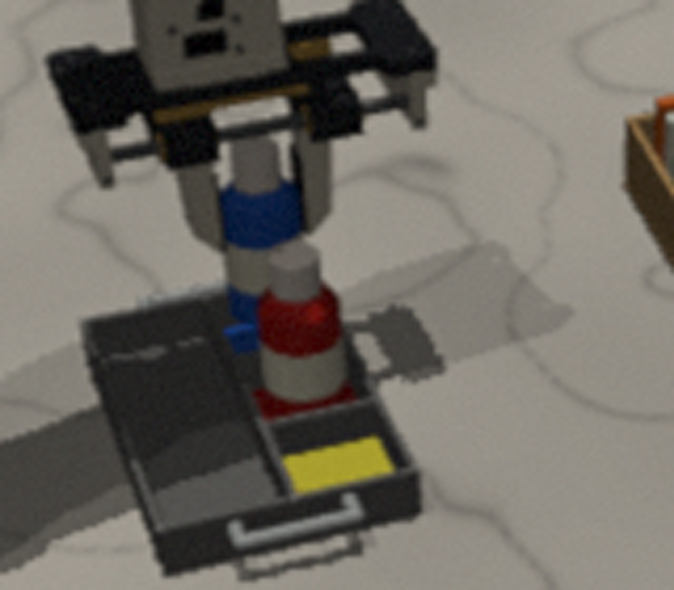

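View pics/w7.png

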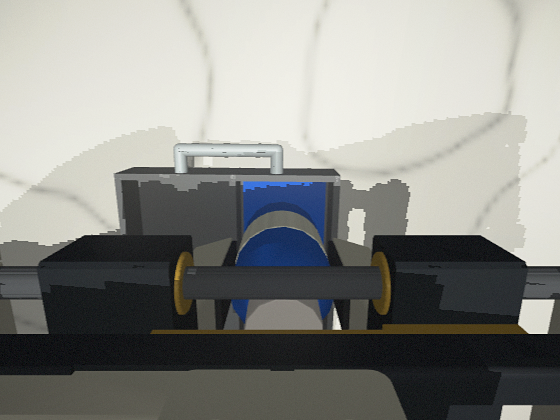

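```bash
python3 - <<'E'
from h import *
p=dict(np.load("w7.npz"))
z=82.2-44.3+17
print("ctr",onz("wrist",(283,211),z,p)-[0,22,0])
for c in [(117,171.5),(339,171),(285,171),(285,179),(244,182),(326,182)]: print(c,onz("wrist",c,30,p).round(1))
E
```

```text
ctr [505.96628665 240.36552142  54.9       ]
(117, 171.5) [404. 271.  30.]
(339, 171) [538.  283.9  30. ]
(285, 171) [505.5 280.8  30. ]
(285, 179) [505.9 276.   30. ]
(244, 182) [481.2 271.8  30. ]
(326, 182) [531.  276.5  30. ]
```

>>> step_arm:
  plan:
    - {"dx":1,"dy":4,"dz":0,"wx":0,"wy":0,"wz":0}
    - {"dx":1,"dy":4,"dz":-10,"wx":0,"wy":0,"wz":0}
    - {"dx":1,"dy":4,"dz":-20,"wx":0,"wy":0,"wz":0}
    - {"dx":1,"dy":4,"dz":-26,"wx":0,"wy":0,"wz":0}
    - {"dx":1,"dy":4,"dz":-28,"wx":0,"wy":0,"wz":0}

```text
t: 13.62
tool_pos: [508.9, 250.0, 55.3]
eef_rot: [3.135, 0.147, -0.002]
wrist_force: [0.5, -1.2, -0.6]
finger_gap: 43.6
```

>>> step_arm:
  plan:
    - {"dx":0,"dy":0,"dz":-1,"wx":0,"wy":0,"wz":0}
    - {"dx":0,"dy":0,"dz":-1.5,"wx":0,"wy":0,"wz":0}
    - {"dx":0,"dy":0,"dz":-1.5,"wx":0,"wy":0,"wz":0}

```text
t: 14.0
tool_pos: [509.0, 250.1, 53.9]
eef_rot: [3.135, 0.147, -0.001]
wrist_force: [0.6, -0.6, -0.9]
finger_gap: 43.6
```

```bash
python3 st.py
```

```text
t 14.0 pos [509.  250.1  53.9] yaw 0.093 z [-0.001 -0.003 -1.   ] q [-0.84  0.57  0.41  1.92 -0.33  0.72 -0.14] F [ 0.6 -0.6 -0.9] gap 43.6
```

>>> step_arm:
  plan:
    - {"dx":0,"dy":0,"dz":-1,"wx":0,"wy":0,"wz":0}
    - {"dx":0,"dy":0,"dz":-2,"wx":0,"wy":0,"wz":0}
    - {"dx":0,"dy":0,"dz":-2,"wx":0,"wy":0,"wz":0}

```text
t: 14.38
tool_pos: [509.1, 250.1, 52.2]
eef_rot: [3.136, 0.147, -0.001]
wrist_force: [-0.7, -0.1, 3.9]
finger_gap: 43.8
```

>>> step_arm:
  plan:
    - {"dx":0,"dy":0,"dz":0,"wx":0,"wy":0,"wz":0}
    - {"dx":0,"dy":0,"dz":0,"wx":0,"wy":0,"wz":0}
    - {"dx":0,"dy":0,"dz":0,"wx":0,"wy":0,"wz":0}
    - {"dx":0,"dy":0,"dz":0,"wx":0,"wy":0,"wz":0}
  claw: 0.4

```text
t: 14.88
tool_pos: [509.0, 250.1, 52.1]
eef_rot: [3.135, 0.147, -0.001]
wrist_force: [0.5, -0.3, -0.2]
finger_gap: 64.1
```

>>> step_arm:
  plan:
    - {"dx":0,"dy":0,"dz":20,"wx":0,"wy":0,"wz":0}
    - {"dx":0,"dy":0,"dz":60,"wx":0,"wy":0,"wz":0}
    - {"dx":0,"dy":0,"dz":110,"wx":0,"wy":0,"wz":0}
    - {"dx":0,"dy":-30,"dz":125,"wx":0,"wy":0,"wz":0}
    - {"dx":-10,"dy":-85,"dz":125,"wx":0,"wy":0,"wz":0}

```text
t: 15.5
tool_pos: [500.0, 165.1, 178.0]
eef_rot: [3.136, 0.151, 0.003]
wrist_force: [0.6, -0.4, -0.3]
finger_gap: 64.3
```

```bash
python3 st.py;python3 look.py side s8 150,70,160,140; python3 look.py wrist w8
```

```text
t 15.5 pos [500.  165.1 178. ] yaw 0.096 z [ 0.002 -0.002 -1.   ] q [-0.82  0.34  0.52  1.91 -0.21  0.94 -0.11] F [ 0.6 -0.4 -0.3] gap 64.3
scale 4.214285714285714
```

View pics/s8.png

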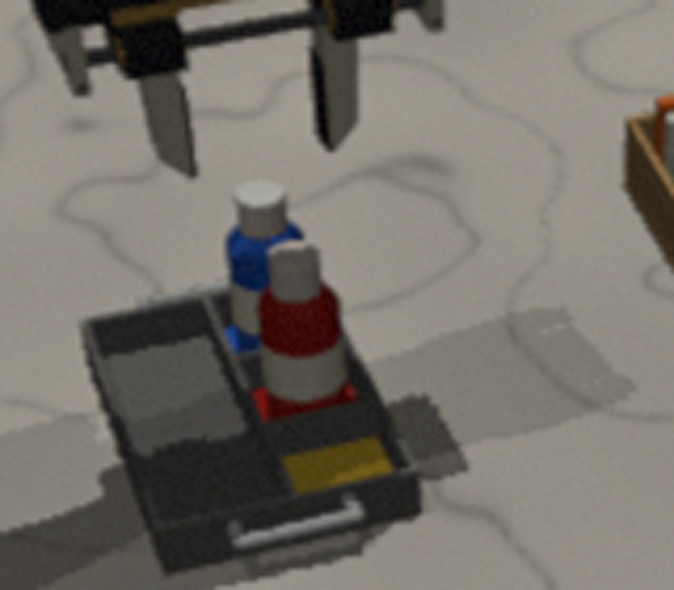

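View pics/w8.png

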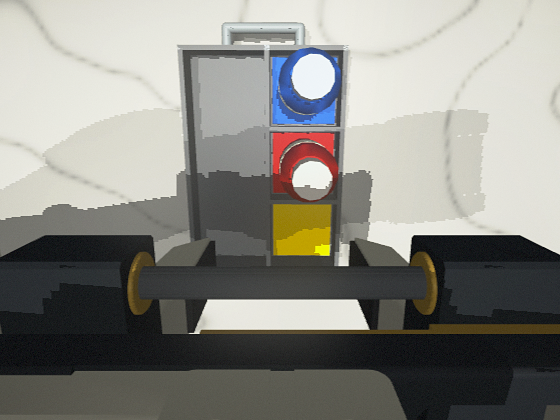

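```bash
python3 - <<'E'
from h import *
p=dict(np.load("w8.npz"))
print(onz("wrist",(314,76),108,p).round(1),onz("wrist",(313.5,181),108,p).round(1))
for c in [(178,46),(349,46),(267,128),(342,128),(268,205),(340,202)]: print(c,onz("wrist",c,30,p).round(1))
E
```

```text
[508.5 246.6 108. ] [515.3 182.  108. ]
(178, 46) [402.9 268.6  30. ]
(349, 46) [539.9 280.3  30. ]
(267, 128) [479.1 210.6  30. ]
(342, 128) [542.5 216.   30. ]
(268, 205) [485.  143.3  30. ]
(340, 202) [549.1 151.7  30. ]
```

Blue and red are upright near the pad centres, at (508.5,246.6) and (515.3,182). Next is yellow_white at (448.6,-235).

>>> step_arm:
  plan:
    - {"dx":-8,"dy":-60,"dz":0,"wx":0,"wy":0,"wz":-0.005}
    - {"dx":-16,"dy":-120,"dz":0,"wx":0,"wy":0,"wz":-0.005}
    - {"dx":-24,"dy":-180,"dz":0,"wx":0,"wy":0,"wz":-0.005}
    - {"dx":-32,"dy":-240,"dz":0,"wx":0,"wy":0,"wz":-0.005}
    - {"dx":-40,"dy":-300,"dz":0,"wx":0,"wy":0,"wz":-0.005}
  claw: 1

```text
t: 16.23
tool_pos: [456.3, -145.2, 176.7]
eef_rot: [3.134, 0.124, -0.004]
wrist_force: [1.7, 0.3, 0.9]
finger_gap: 91.4
```

>>> step_arm:
  plan:
    - {"dx":-6,"dy":-50,"dz":0,"wx":0,"wy":0,"wz":0}
    - {"dx":-11,"dy":-100,"dz":-20,"wx":0,"wy":0,"wz":0}
    - {"dx":-11,"dy":-100,"dz":-38,"wx":0,"wy":0,"wz":0}
    - {"dx":-11,"dy":-100,"dz":-38,"wx":0,"wy":0,"wz":0}

```text
t: 16.73
tool_pos: [443.0, -245.6, 137.2]
eef_rot: [3.136, 0.12, -0.01]
wrist_force: [-0.8, 0.9, -0.7]
finger_gap: 92.0
```

```bash
python3 st.py; python3 look.py wrist w9
```

```text
t 16.73 pos [ 443.  -245.6  137.2] yaw 0.077 z [-0.006 -0.004 -1.   ] q [-0.08  0.39  0.63  2.   -0.29  0.85  0.79] F [-0.8  0.9 -0.7] gap 92.0
```

View pics/w9.png

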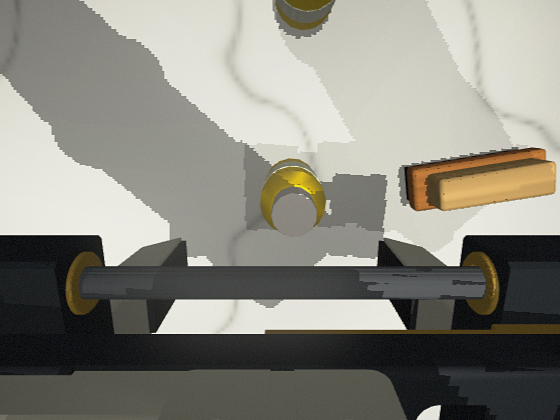

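```bash
python3 - <<'E'
from h import *
p=dict(np.load("w9.npz"))
print(onz("wrist",(295,211),100,p))
P=np.array([onz("wrist",c,56,p) for c in [(437,180),(551,160),(556,194),(441,210)]]);print(P.round(1),P.mean(0))
E
```

```text
[ 448.47327352 -231.07680926  100.        ]
[[ 546.3 -213.1   56. ]
 [ 620.5 -193.6   56. ]
 [ 630.1 -216.4   56. ]
 [ 553.  -234.    56. ]] [ 587.49060323 -214.27487405   56.        ]
```

>>> step_arm:
  plan:
    - {"dx":5.5,"dy":11.5,"dz":-10,"wx":0,"wy":0,"wz":0.01}
    - {"dx":5.5,"dy":11.5,"dz":-50,"wx":0,"wy":0,"wz":0.01}
    - {"dx":5.5,"dy":11.5,"dz":-80,"wx":0,"wy":0,"wz":0.01}
    - {"dx":5.5,"dy":11.5,"dz":-93,"wx":0,"wy":0,"wz":0.01}
    - {"dx":5.5,"dy":11.5,"dz":-93,"wx":0,"wy":0,"wz":0.01}

```text
t: 17.4
tool_pos: [449.5, -232.9, 44.8]
eef_rot: [3.135, 0.14, -0.009]
wrist_force: [-1.0, -0.1, -1.0]
finger_gap: 91.5
```

>>> step_arm:
  plan:
    - {"dx":0,"dy":0,"dz":0,"wx":0,"wy":0,"wz":0}
    - {"dx":0,"dy":0,"dz":0,"wx":0,"wy":0,"wz":0}
    - {"dx":0,"dy":0,"dz":0,"wx":0,"wy":0,"wz":0}
    - {"dx":0,"dy":0,"dz":0,"wx":0,"wy":0,"wz":0}
    - {"dx":0,"dy":0,"dz":0,"wx":0,"wy":0,"wz":0}
  claw: -1
  grip_force: 20

```text
t: 18.02
tool_pos: [449.5, -233.0, 44.9]
eef_rot: [3.135, 0.14, -0.009]
wrist_force: [0.5, 0.1, -0.6]
finger_gap: 46.5
```

>>> step_arm:
  plan:
    - {"dx":0,"dy":0,"dz":0,"wx":0,"wy":0,"wz":0}
    - {"dx":0,"dy":0,"dz":0,"wx":0,"wy":0,"wz":0}
    - {"dx":0,"dy":0,"dz":0,"wx":0,"wy":0,"wz":0}

```text
t: 18.4
tool_pos: [449.5, -233.0, 44.8]
eef_rot: [3.135, 0.14, -0.009]
wrist_force: [-0.4, 0.8, 0.3]
finger_gap: 43.3
```

```bash
python3 st.py
```

```text
t 18.4 pos [ 449.5 -233.    44.8] yaw 0.089 z [-0.006 -0.004 -1.   ] q [-0.01  0.53  0.52  2.08 -0.42  0.64  0.88] F [-0.4  0.8  0.3] gap 43.3
```

>>> step_arm:
  plan:
    - {"dx":0,"dy":0,"dz":40,"wx":0,"wy":0,"wz":0}
    - {"dx":0,"dy":0,"dz":90,"wx":0,"wy":0,"wz":0}
    - {"dx":2,"dy":10,"dz":130,"wx":0,"wy":0,"wz":0}
    - {"dx":12,"dy":60,"dz":140,"wx":0,"wy":0,"wz":0}
    - {"dx":23,"dy":115,"dz":140,"wx":0,"wy":0,"wz":0}

```text
t: 19.02
tool_pos: [473.2, -117.4, 186.0]
eef_rot: [3.135, 0.136, -0.005]
wrist_force: [0.5, 1.0, -1.9]
finger_gap: 43.5
```

>>> step_arm:
  plan:
    - {"dx":11,"dy":55,"dz":0,"wx":0,"wy":0,"wz":0}
    - {"dx":22,"dy":110,"dz":0,"wx":0,"wy":0,"wz":0}
    - {"dx":33,"dy":165,"dz":0,"wx":0,"wy":0,"wz":0}
    - {"dx":44,"dy":210,"dz":-20,"wx":0,"wy":0,"wz":0}
    - {"dx":47,"dy":236,"dz":-40,"wx":0,"wy":0,"wz":0}

```text
t: 19.65
tool_pos: [520.4, 121.7, 145.4]
eef_rot: [3.136, 0.141, -0.004]
wrist_force: [0.3, -1.1, -1.1]
finger_gap: 43.3
```

```bash
python3 st.py
```

```text
t 19.65 pos [520.4 121.7 145.4] yaw 0.09 z [-0.003 -0.003 -1.   ] q [-0.74  0.41  0.55  1.92 -0.27  0.89  0.04] F [ 0.3 -1.1 -1.1] gap 43.3
```

>>> step_arm:
  plan:
    - {"dx":0,"dy":-3,"dz":-20,"wx":0,"wy":0,"wz":0}
    - {"dx":0,"dy":-3,"dz":-45,"wx":0,"wy":0,"wz":0}
    - {"dx":0,"dy":-3,"dz":-61,"wx":0,"wy":0,"wz":0}
    - {"dx":0,"dy":-3,"dz":-61,"wx":0,"wy":0,"wz":0}

```text
t: 20.15
tool_pos: [519.7, 118.4, 83.5]
eef_rot: [3.135, 0.141, -0.008]
wrist_force: [-0.5, 0.2, -1.4]
finger_gap: 43.6
```

```bash
python3 st.py;python3 look.py side s10 150,70,160,140; python3 look.py wrist w10
```

```text
t 20.15 pos [519.7 118.4  83.5] yaw 0.09 z [-0.005 -0.004 -1.   ] q [-0.69  0.49  0.5   1.98 -0.33  0.75  0.1 ] F [-0.5  0.2 -1.4] gap 43.6
scale 4.214285714285714
```

View pics/s10.png

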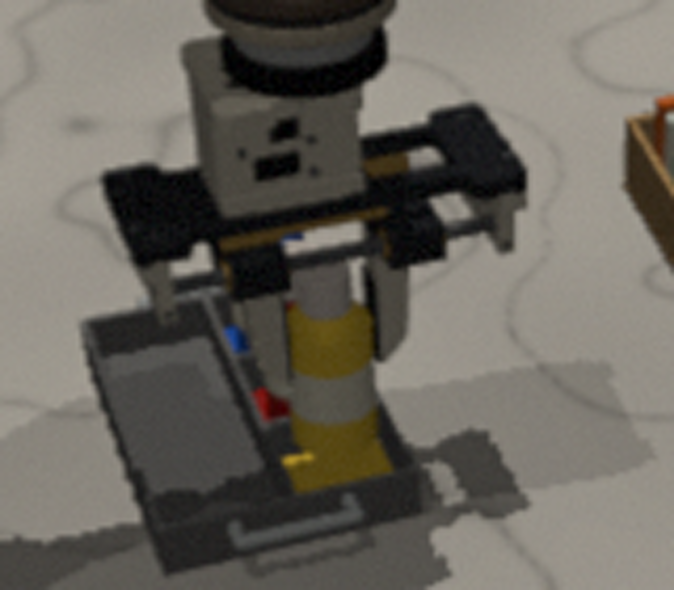

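View pics/w10.png

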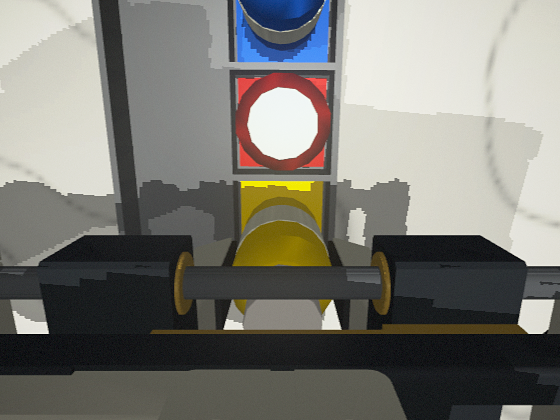

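```bash
python3 - <<'E'
from h import *
p=dict(np.load("w10.npz"))
print("ctr",onz("wrist",(284,204),83.5-44.8+17,p)-[0,22,0], onz("wrist",(285,178),30,p),onz("wrist",(235,180),30,p),onz("wrist",(333,180),30,p))
E
```

```text
ctr [518.8505885  116.75691903  55.7       ] [518.58689335 148.85172757  30.        ] [488.15352306 144.8685309   30.        ] [547.98860195 150.25422923  30.        ]
```

>>> step_arm:
  plan:
    - {"dx":0,"dy":1,"dz":-8,"wx":0,"wy":0,"wz":0}
    - {"dx":0,"dy":1,"dz":-16,"wx":0,"wy":0,"wz":0}
    - {"dx":0,"dy":1,"dz":-24,"wx":0,"wy":0,"wz":0}
    - {"dx":0,"dy":1,"dz":-29,"wx":0,"wy":0,"wz":0}
    - {"dx":0,"dy":1,"dz":-30,"wx":0,"wy":0,"wz":0}

```text
t: 20.88
tool_pos: [520.5, 119.5, 54.4]
eef_rot: [3.135, 0.141, -0.005]
wrist_force: [0.1, -0.6, -2.5]
finger_gap: 43.6
```

>>> step_arm:
  plan:
    - {"dx":0,"dy":0,"dz":-1,"wx":0,"wy":0,"wz":0}
    - {"dx":0,"dy":0,"dz":-1.5,"wx":0,"wy":0,"wz":0}
    - {"dx":0,"dy":0,"dz":-1.5,"wx":0,"wy":0,"wz":0}

```text
t: 21.25
tool_pos: [520.7, 119.5, 53.0]
eef_rot: [3.135, 0.141, -0.004]
wrist_force: [-1.1, -0.3, -1.2]
finger_gap: 43.2
```

>>> step_arm:
  plan:
    - {"dx":0,"dy":0,"dz":-1,"wx":0,"wy":0,"wz":0}
    - {"dx":0,"dy":0,"dz":-1,"wx":0,"wy":0,"wz":0}

```text
t: 21.5
tool_pos: [520.7, 119.5, 52.7]
eef_rot: [3.136, 0.14, -0.004]
wrist_force: [-2.9, -1.1, 8.6]
finger_gap: 43.5
```

Contact. Release it and rise.

>>> step_arm:
  plan:
    - {"dx":0,"dy":0,"dz":0,"wx":0,"wy":0,"wz":0}
    - {"dx":0,"dy":0,"dz":0,"wx":0,"wy":0,"wz":0}
    - {"dx":0,"dy":0,"dz":0,"wx":0,"wy":0,"wz":0}
    - {"dx":0,"dy":0,"dz":0,"wx":0,"wy":0,"wz":0}
  claw: 0.4

```text
t: 22.0
tool_pos: [520.7, 119.5, 52.6]
eef_rot: [3.136, 0.14, -0.004]
wrist_force: [-0.4, -0.1, 1.1]
finger_gap: 64.1
```

>>> step_arm:
  plan:
    - {"dx":0,"dy":0,"dz":20,"wx":0,"wy":0,"wz":0}
    - {"dx":0,"dy":0,"dz":60,"wx":0,"wy":0,"wz":0}
    - {"dx":0,"dy":0,"dz":110,"wx":0,"wy":0,"wz":0}
    - {"dx":0,"dy":-20,"dz":140,"wx":0,"wy":0,"wz":0}
    - {"dx":0,"dy":-60,"dz":150,"wx":0,"wy":0,"wz":0}

```text
t: 22.62
tool_pos: [521.8, 60.6, 204.5]
eef_rot: [3.137, 0.146, 0.001]
wrist_force: [0.4, -0.3, -0.9]
finger_gap: 64.2
```

```bash
python3 st.py; python3 look.py wrist w11
```

```text
t 22.62 pos [521.8  60.6 204.5] yaw 0.093 z [ 0.001 -0.001 -1.   ] q [-0.68  0.32  0.6   1.88 -0.21  1.    0.11] F [ 0.4 -0.3 -0.9] gap 64.2
```

View pics/w11.png

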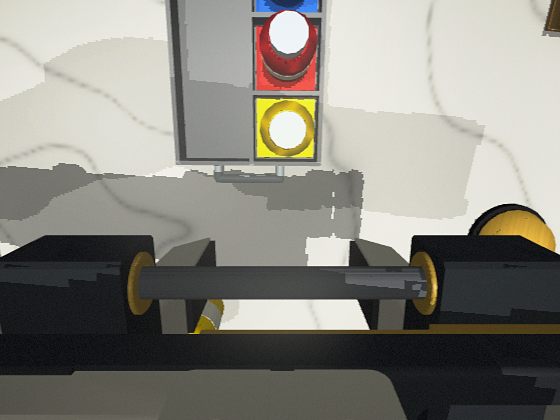

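All three bottles are in and upright: yellow at (290,130), red at (292,35), blue at the top edge. Now the brush at (588,-215), yaw about 0.24, so the tool yaw should go to about -1.33.

>>> step_arm:
  plan:
    - {"dx":11,"dy":-50,"dz":0,"wx":0,"wy":0,"wz":-0.18}
    - {"dx":22,"dy":-100,"dz":0,"wx":0,"wy":0,"wz":-0.36}
    - {"dx":33,"dy":-150,"dz":0,"wx":0,"wy":0,"wz":-0.54}
    - {"dx":44,"dy":-200,"dz":0,"wx":0,"wy":0,"wz":-0.72}
    - {"dx":55,"dy":-245,"dz":0,"wx":0,"wy":0,"wz":-0.9}

```text
t: 23.3
tool_pos: [576.7, -193.8, 205.2]
eef_rot: [2.877, -1.252, -0.001]
wrist_force: [0.8, 0.8, 1.1]
finger_gap: 64.3
```

```bash
python3 st.py
```

```text
t 23.3 pos [ 576.7 -193.8  205.2] yaw -0.821 z [-0.002 -0.004 -1.   ] q [-0.32  0.52  0.84  1.69 -0.42  1.12 -0.18] F [0.8 0.8 1.1] gap 64.3
```

>>> step_arm:
  plan:
    - {"dx":-6,"dy":-10,"dz":-5,"wx":0,"wy":0,"wz":-0.18}
    - {"dx":-12,"dy":-20,"dz":-15,"wx":0,"wy":0,"wz":-0.36}
    - {"dx":-18,"dy":-28,"dz":-25,"wx":0,"wy":0,"wz":-0.51}
    - {"dx":-18,"dy":-28,"dz":-25,"wx":0,"wy":0,"wz":-0.51}
    - {"dx":-18,"dy":-28,"dz":-25,"wx":0,"wy":0,"wz":-0.51}

```text
t: 23.92
tool_pos: [559.1, -221.3, 180.4]
eef_rot: [2.472, -1.933, -0.003]
wrist_force: [0.1, 0.5, 0.0]
finger_gap: 64.5
```

```bash
python3 st.py; python3 look.py wrist w12
```

```text
t 23.93 pos [ 559.1 -221.3  180.4] yaw -1.327 z [-0.004 -0.002 -1.   ] q [-0.33  0.59  0.96  1.74 -0.53  1.1  -0.53] F [0.1 0.5 0. ] gap 64.5
```

View pics/w12.png

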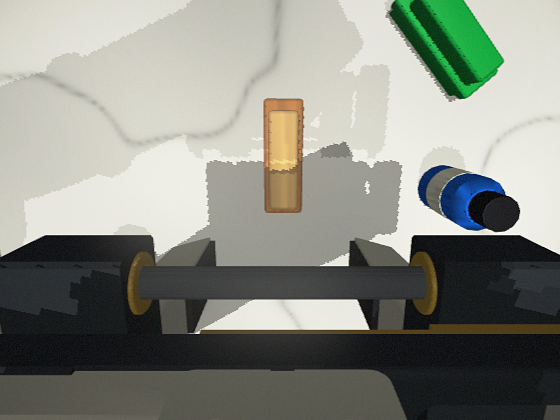

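```bash
python3 - <<'E'
from h import *
p=dict(np.load("w12.npz"))
im=cv2.imread("pics/w12_full.png");cv2.imwrite("pics/w12c.png",cv2.resize(im[90:220,230:340],None,fx=4.5,fy=4.5,interpolation=cv2.INTER_CUBIC))
P=np.array([onz("wrist",c,56,p) for c in [(268.5,110.5),(296.5,110.5),(296.5,208),(269.5,208)]]);print(P.round(1),P.mean(0),[np.linalg.norm(P[i]-P[i-1]).round(1) for i in range(4)])
d=P[0]+P[1]-P[2]-P[3];print(np.arctan2(d[1],d[0]))
E
```

```text
[[ 625.2 -194.1   56. ]
 [ 630.4 -215.2   56. ]
 [ 554.7 -234.8   56. ]
 [ 549.3 -213.    56. ]] [ 589.90125721 -214.26735392   56.        ] [np.float64(78.2), np.float64(21.7), np.float64(78.3), np.float64(22.5)]
0.2484659290006225
```

View pics/w12c.png

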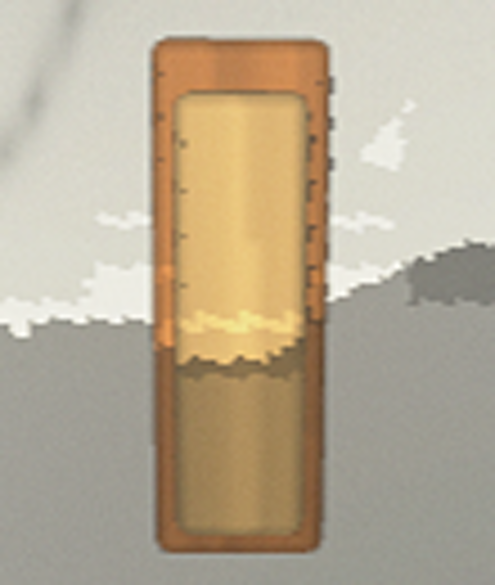

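Brush at (589.7,-214.6), yaw 0.248; the ridge measures 78 x 22, consistent with the given size. The green look-alike at (450,45) and the black-cap blue bottle at (470,200) are clear. I go down with the tip at z≈43, pinching the ridge top so that the gripper body stays above the bottles when placing.

>>> step_arm:
  plan:
    - {"dx":30.5,"dy":6.5,"dz":-30,"wx":0,"wy":0,"wz":0.004}
    - {"dx":30.5,"dy":6.5,"dz":-70,"wx":0,"wy":0,"wz":0.004}
    - {"dx":30.5,"dy":6.5,"dz":-105,"wx":0,"wy":0,"wz":0.004}
    - {"dx":30.5,"dy":6.5,"dz":-115,"wx":0,"wy":0,"wz":0.004}
    - {"dx":30.5,"dy":6.5,"dz":-115,"wx":0,"wy":0,"wz":0.004}

```text
t: 24.6
tool_pos: [590.1, -214.7, 66.0]
eef_rot: [2.477, -1.927, -0.002]
wrist_force: [0.0, 0.0, 0.4]
finger_gap: 64.1
```

```bash
python3 st.py; python3 look.py side s13 240,200,140,120
```

```text
t 24.6 pos [ 590.1 -214.7   66. ] yaw -1.323 z [-0.003 -0.002 -1.   ] q [-0.26  0.75  0.84  1.77 -0.67  0.94 -0.46] F [0.  0.  0.4] gap 64.1
scale 4.916666666666667
```

View pics/s13.png

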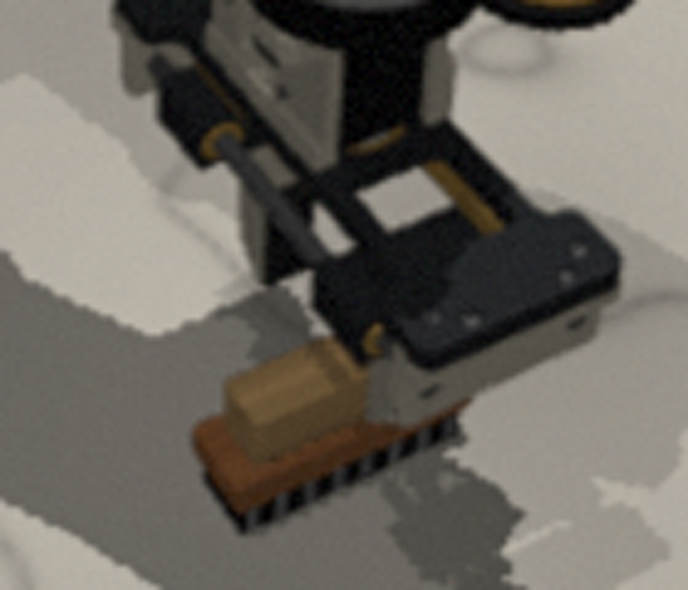

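The fingers straddle the ridge. I lower 23 mm and close.

>>> step_arm:
  plan:
    - {"dx":-0.5,"dy":0,"dz":-15,"wx":0,"wy":0,"wz":0}
    - {"dx":-0.5,"dy":0,"dz":-23,"wx":0,"wy":0,"wz":0}
    - {"dx":-0.5,"dy":0,"dz":-23,"wx":0,"wy":0,"wz":0}

```text
t: 25.02
tool_pos: [589.6, -214.9, 43.1]
eef_rot: [2.476, -1.928, -0.002]
wrist_force: [0.2, -0.6, 0.1]
finger_gap: 64.3
```

>>> step_arm:
  plan:
    - {"dx":0,"dy":0,"dz":0,"wx":0,"wy":0,"wz":0}
    - {"dx":0,"dy":0,"dz":0,"wx":0,"wy":0,"wz":0}
    - {"dx":0,"dy":0,"dz":0,"wx":0,"wy":0,"wz":0}
    - {"dx":0,"dy":0,"dz":0,"wx":0,"wy":0,"wz":0}
    - {"dx":0,"dy":0,"dz":0,"wx":0,"wy":0,"wz":0}
  claw: -1
  grip_force: 25

```text
t: 25.65
tool_pos: [589.6, -214.8, 43.2]
eef_rot: [2.477, -1.928, -0.002]
wrist_force: [-0.3, 0.4, -0.2]
finger_gap: 23.5
```

>>> step_arm:
  plan:
    - {"dx":0,"dy":0,"dz":0,"wx":0,"wy":0,"wz":0}
    - {"dx":0,"dy":0,"dz":0,"wx":0,"wy":0,"wz":0}

```text
t: 25.9
tool_pos: [589.6, -214.9, 43.2]
eef_rot: [2.477, -1.928, -0.002]
wrist_force: [0.4, 0.4, -0.3]
finger_gap: 24.0
```

```bash
python3 st.py
```

```text
t 25.9 pos [ 589.6 -214.9   43.2] yaw -1.323 z [-0.003 -0.002 -1.   ] q [-0.24  0.77  0.81  1.79 -0.7   0.9  -0.44] F [ 0.4  0.4 -0.3] gap 24.0
```

Gripped (gap 24.0). I lift and carry it to above the trough at (442,174), turning +1.41.

>>> step_arm:
  plan:
    - {"dx":0,"dy":0,"dz":40,"wx":0,"wy":0,"wz":0}
    - {"dx":0,"dy":0,"dz":90,"wx":0,"wy":0,"wz":0}
    - {"dx":-5,"dy":10,"dz":140,"wx":0,"wy":0,"wz":0.15}
    - {"dx":-20,"dy":60,"dz":145,"wx":0,"wy":0,"wz":0.32}
    - {"dx":-38,"dy":110,"dz":145,"wx":0,"wy":0,"wz":0.5}

```text
t: 26.52
tool_pos: [551.6, -104.0, 189.0]
eef_rot: [2.88, -1.248, 0.002]
wrist_force: [0.6, 0.9, -2.5]
finger_gap: 23.5
```

```bash
python3 st.py
```

```text
t 26.52 pos [ 551.6 -104.   189. ] yaw -0.818 z [ 0.    -0.003 -1.   ] q [-0.52  0.46  0.87  1.83 -0.4   1.04 -0.31] F [ 0.6  0.9 -2.5] gap 23.5
```

>>> step_arm:
  plan:
    - {"dx":-20,"dy":52,"dz":0,"wx":0,"wy":0,"wz":0.18}
    - {"dx":-40,"dy":104,"dz":0,"wx":0,"wy":0,"wz":0.36}
    - {"dx":-60,"dy":156,"dz":0,"wx":0,"wy":0,"wz":0.54}
    - {"dx":-80,"dy":208,"dz":0,"wx":0,"wy":0,"wz":0.72}
    - {"dx":-100,"dy":260,"dz":0,"wx":0,"wy":0,"wz":0.9}

```text
t: 27.15
tool_pos: [450.6, 157.5, 189.1]
eef_rot: [3.137, 0.138, 0.004]
wrist_force: [1.4, 0.7, -1.6]
finger_gap: 23.9
```

```bash
python3 st.py
```

```text
t 27.15 pos [450.6 157.5 189.1] yaw 0.088 z [ 0.003 -0.001 -1.   ] q [-0.97  0.25  0.64  2.01 -0.19  0.93 -0.14] F [ 1.4  0.7 -1.6] gap 23.9
```

>>> step_arm:
  plan:
    - {"dx":-7.5,"dy":16.5,"dz":0,"wx":0,"wy":0,"wz":0}
    - {"dx":-7.5,"dy":16.5,"dz":-30,"wx":0,"wy":0,"wz":0}
    - {"dx":-7.5,"dy":16.5,"dz":-65,"wx":0,"wy":0,"wz":0}
    - {"dx":-7.5,"dy":16.5,"dz":-95,"wx":0,"wy":0,"wz":0}
    - {"dx":-7.5,"dy":16.5,"dz":-95,"wx":0,"wy":0,"wz":0}

```text
t: 27.78
tool_pos: [441.7, 173.0, 92.7]
eef_rot: [3.135, 0.137, -0.001]
wrist_force: [0.4, -0.1, -1.0]
finger_gap: 24.0
```

```bash
python3 st.py;python3 look.py side s14 150,70,160,140; python3 look.py wrist w14
```

```text
t 27.77 pos [441.7 173.   92.7] yaw 0.087 z [-0.001 -0.004 -1.   ] q [-0.92  0.4   0.56  2.12 -0.32  0.71 -0.06] F [ 0.4 -0.1 -1. ] gap 24.0
scale 4.214285714285714
```

View pics/s14.png

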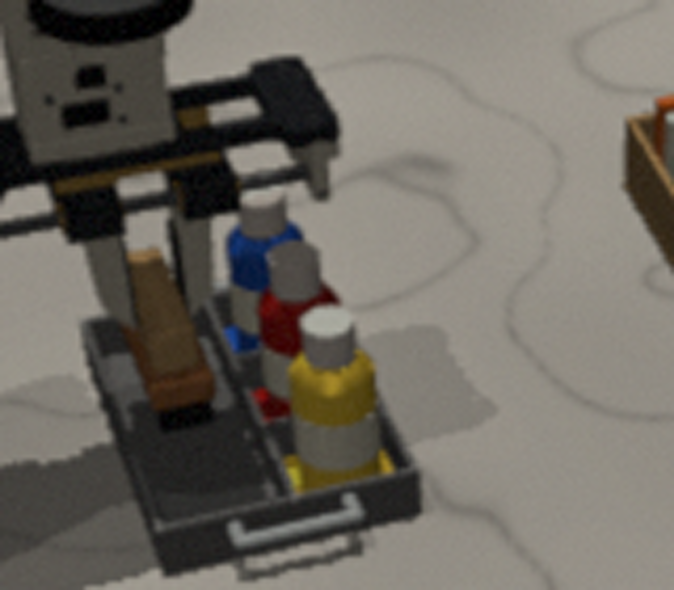

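View pics/w14.png

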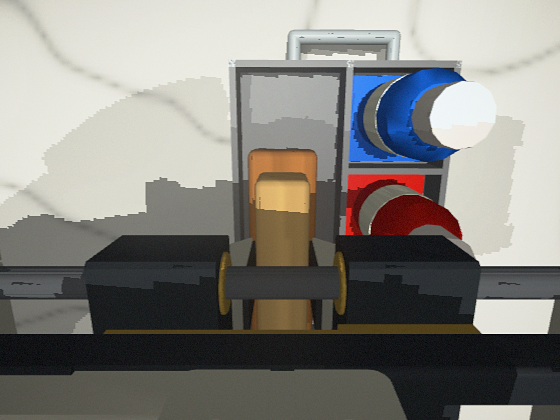

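```bash
python3 - <<'E'
from h import *
for uv in [(225.5,116.3),((210)/4.214+150,(215)/4.214+70)]:
    o,d=px2ray("side",uv)
    for z in (130,140,150,160,170,180): print(uv,(o+d*(z-o[2])/d[2]).round(1))
p=dict(np.load("w14.npz"));R=cv2.Rodrigues(p["eef_rot"])[0]
print(R[:,0],R[:,1])
for c,z in [((231,62),30),((348,64),30),((249,152),92.7-43.2+32),((317,152),92.7-43.2+32),((255,176),92.7+13),((307,176),92.7+13)]: print(c,onz("wrist",c,z,p).round(1))
E
```

```text
(225.5, 116.3) [533.  197.4 130. ]
(225.5, 116.3) [530.6 181.1 140. ]
(225.5, 116.3) [528.1 164.8 150. ]
(225.5, 116.3) [525.6 148.4 160. ]
(225.5, 116.3) [523.2 132.1 170. ]
(225.5, 116.3) [520.7 115.8 180. ]
(199.83388704318935, 121.0204081632653) [476.1 193.6 130. ]
(199.83388704318935, 121.0204081632653) [474.7 177.4 140. ]
(199.83388704318935, 121.0204081632653) [473.2 161.1 150. ]
(199.83388704318935, 121.0204081632653) [471.7 144.9 160. ]
(199.83388704318935, 121.0204081632653) [470.3 128.6 170. ]
(199.83388704318935, 121.0204081632653) [468.8 112.3 180. ]
[0.9962141  0.08692712 0.00106822] [ 0.08692393 -0.99621118  0.00274072]
(231, 62) [403.6 268.4  30. ]
(348, 64) [472.6 273.3  30. ]
(249, 152) [421.9 221.9  81.5]
(317, 152) [454.5 224.7  81.5]
(255, 176) [427.1 214.5 105.7]
(307, 176) [448.9 216.4 105.7]
```

```bash
python3 - <<'E'
from h import *
T=np.array([590.1,-214.7,66]);ax=np.array([.245,-.969,0]);ay=np.array([-.969,-.245,0])
for uv in [(375,425),(420,425),(600,318)]:
    o,d=px2ray("side",(uv[0]/4.9167+240,uv[1]/4.9167+200))
    for z in (66,80,95,110,120,132,140):
        q=o+d*(z-o[2])/d[2]-T; print(uv,z,"tool x %.0f y %.0f"%(q@ax,q@ay))
E
```

```text
(375, 425) 66 tool x 39 y 10
(375, 425) 80 tool x 48 y 17
(375, 425) 95 tool x 58 y 24
(375, 425) 110 tool x 68 y 31
(375, 425) 120 tool x 74 y 36
(375, 425) 132 tool x 82 y 42
(375, 425) 140 tool x 87 y 46
(420, 425) 66 tool x 47 y -3
(420, 425) 80 tool x 56 y 4
(420, 425) 95 tool x 65 y 11
(420, 425) 110 tool x 75 y 19
(420, 425) 120 tool x 81 y 24
(420, 425) 132 tool x 89 y 30
(420, 425) 140 tool x 94 y 34
(600, 318) 66 tool x 39 y -84
(600, 318) 80 tool x 48 y -75
(600, 318) 95 tool x 57 y -66
(600, 318) 110 tool x 67 y -56
(600, 318) 120 tool x 74 y -50
(600, 318) 132 tool x 81 y -42
(600, 318) 140 tool x 87 y -37
```

The brush is aligned with the trough (wrist ridge x 255–307, trough 235–348). Lowering gently.

>>> step_arm:
  plan:
    - {"dx":0.5,"dy":0,"dz":-12,"wx":0,"wy":0,"wz":0}
    - {"dx":0.5,"dy":0,"dz":-24,"wx":0,"wy":0,"wz":0}
    - {"dx":0.5,"dy":0,"dz":-34,"wx":0,"wy":0,"wz":0}
    - {"dx":0.5,"dy":0,"dz":-40,"wx":0,"wy":0,"wz":0}
    - {"dx":0.5,"dy":0,"dz":-41,"wx":0,"wy":0,"wz":0}

```text
t: 28.5
tool_pos: [443.7, 173.5, 53.3]
eef_rot: [3.136, 0.136, 0.003]
wrist_force: [0.4, 0.1, -1.8]
finger_gap: 23.8
```

```bash
python3 st.py;python3 look.py side s15 150,70,160,140
```

```text
t 28.5 pos [443.7 173.5  53.3] yaw 0.087 z [ 0.002 -0.002 -1.   ] q [-0.87  0.47  0.51  2.15 -0.39  0.61  0.  ] F [ 0.4  0.1 -1.8] gap 23.8
scale 4.214285714285714
```

View pics/s15.png

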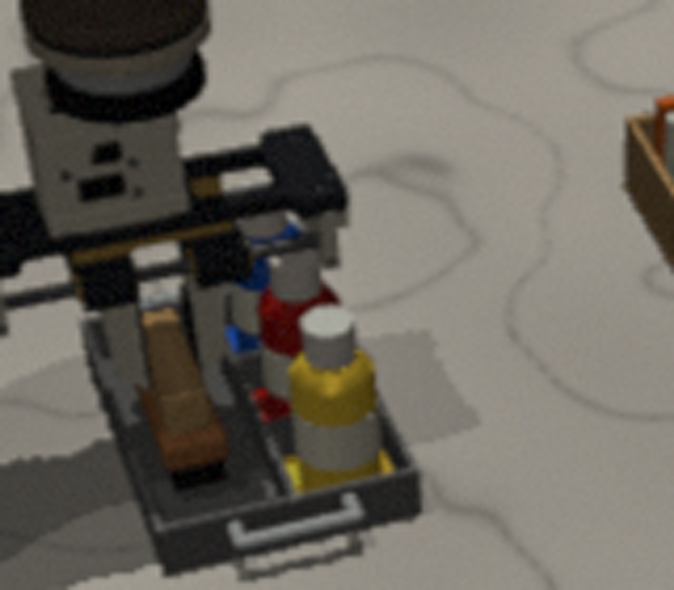

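>>> step_arm:
  plan:
    - {"dx":0,"dy":0,"dz":-1,"wx":0,"wy":0,"wz":0}
    - {"dx":0,"dy":0,"dz":-2,"wx":0,"wy":0,"wz":0}
    - {"dx":0,"dy":0,"dz":-3,"wx":0,"wy":0,"wz":0}
    - {"dx":0,"dy":0,"dz":-3.5,"wx":0,"wy":0,"wz":0}

```text
t: 29.05
tool_pos: [443.9, 173.7, 49.9]
eef_rot: [3.137, 0.137, 0.004]
wrist_force: [-0.0, -0.1, -0.7]
finger_gap: 23.8
```

```bash
python3 st.py
```

```text
t 29.05 pos [443.9 173.7  49.9] yaw 0.087 z [ 0.003 -0.002 -1.   ] q [-0.86  0.47  0.5   2.15 -0.39  0.6   0.01] F [-0.  -0.1 -0.7] gap 23.8
```

>>> step_arm:
  plan:
    - {"dx":0,"dy":0,"dz":-1,"wx":0,"wy":0,"wz":0}
    - {"dx":0,"dy":0,"dz":-1.5,"wx":0,"wy":0,"wz":0}
    - {"dx":0,"dy":0,"dz":-1.5,"wx":0,"wy":0,"wz":0}

```text
t: 29.42
tool_pos: [443.8, 173.6, 48.4]
eef_rot: [3.137, 0.137, 0.004]
wrist_force: [1.0, -0.9, -1.1]
finger_gap: 23.7
```

```bash
python3 st.py
```

```text
t 29.43 pos [443.8 173.6  48.4] yaw 0.087 z [ 0.002 -0.002 -1.   ] q [-0.86  0.48  0.5   2.15 -0.4   0.6   0.01] F [ 1.  -0.9 -1.1] gap 23.7
```

>>> step_arm:
  plan:
    - {"dx":0,"dy":0,"dz":-0.7,"wx":0,"wy":0,"wz":0}
    - {"dx":0,"dy":0,"dz":-1,"wx":0,"wy":0,"wz":0}

```text
t: 29.68
tool_pos: [444.0, 173.7, 48.0]
eef_rot: [3.137, 0.136, 0.004]
wrist_force: [-3.7, -1.6, 17.0]
finger_gap: 24.1
```

```bash
python3 st.py
```

```text
t 29.68 pos [444.  173.7  48. ] yaw 0.087 z [ 0.003 -0.001 -1.   ] q [-0.86  0.48  0.5   2.15 -0.4   0.6   0.01] F [-3.7 -1.6 17. ] gap 24.1
```

Contact with the floor at the expected height (48.0). I open a little to about 36 mm.

>>> step_arm:
  plan:
    - {"dx":0,"dy":0,"dz":0,"wx":0,"wy":0,"wz":0}
    - {"dx":0,"dy":0,"dz":0,"wx":0,"wy":0,"wz":0}
    - {"dx":0,"dy":0,"dz":0,"wx":0,"wy":0,"wz":0}
  claw: -0.22

```text
t: 30.05
tool_pos: [444.0, 173.7, 48.0]
eef_rot: [3.137, 0.136, 0.004]
wrist_force: [0.4, 0.6, 0.1]
finger_gap: 35.4
```

>>> step_arm:
  plan:
    - {"dx":0,"dy":0,"dz":15,"wx":0,"wy":0,"wz":0}
    - {"dx":0,"dy":0,"dz":50,"wx":0,"wy":0,"wz":0}
    - {"dx":0,"dy":0,"dz":100,"wx":0,"wy":0,"wz":0}
    - {"dx":0,"dy":0,"dz":150,"wx":0,"wy":0,"wz":0}
    - {"dx":0,"dy":-40,"dz":190,"wx":0,"wy":0,"wz":0}

```text
t: 30.68
tool_pos: [444.4, 135.4, 240.8]
eef_rot: [3.138, 0.143, 0.007]
wrist_force: [1.1, -0.6, 0.2]
finger_gap: 35.6
```

>>> step_arm:
  plan:
    - {"dx":0,"dy":-50,"dz":20,"wx":0,"wy":0,"wz":0}
    - {"dx":0,"dy":-100,"dz":40,"wx":0,"wy":0,"wz":0}
    - {"dx":0,"dy":-100,"dz":40,"wx":0,"wy":0,"wz":0}

```text
t: 31.05
tool_pos: [445.0, 31.2, 283.1]
eef_rot: [-3.137, -0.132, -0.013]
wrist_force: [-0.6, 0.3, -0.1]
finger_gap: 35.8
```

```bash
python3 st.py;python3 look.py side s16 150,70,240,310; python3 look.py wrist w16; python3 look.py top t16 120,150,340,160
```

```text
t 31.05 pos [445.   31.2 283.1] yaw 0.084 z [ 0.008  0.002 -1.   ] q [-0.9   0.07  0.77  1.95 -0.05  1.14 -0.02] F [-0.6  0.3 -0.1] gap 35.8
scale 1.903225806451613
scale 2.2941176470588234
```

View pics/s16.png

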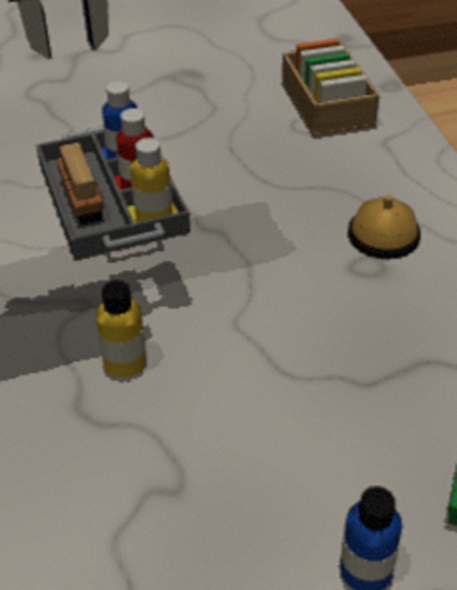

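View pics/w16.png

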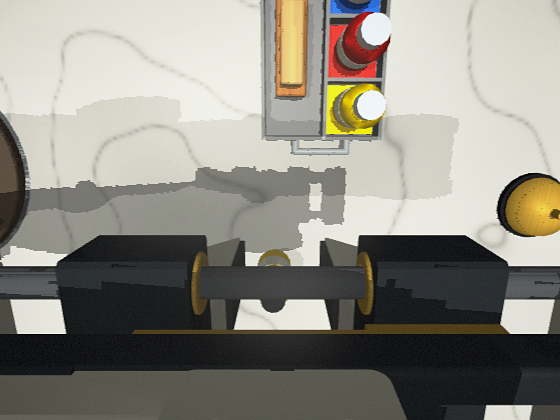

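View pics/t16.png

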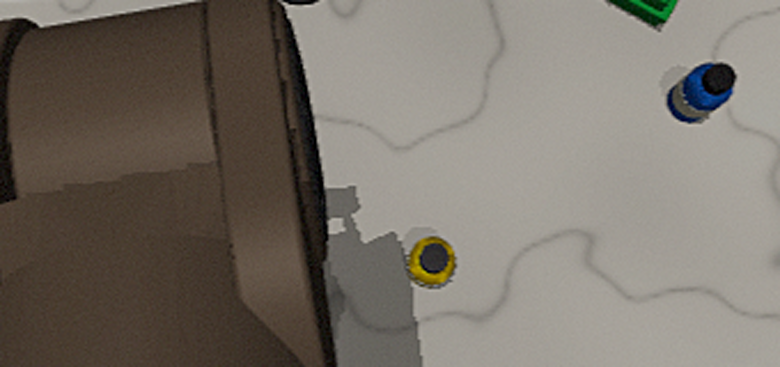

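All four items are in place: the bottles are upright on their pads and the brush is flat in the trough at wrist (291,50). The black-cap bottles are at top (308.8,262.5) and (433,184), unmoved. Handing in.

```bash
python3 -c "
from workcell import *
print(sign_off(), get_obs()['t'])"
```

```text
the job is handed in; nothing more can be done
the job is handed in; nothing more can be done
```

The caddy is stocked and handed in at about 31 s of the 109 s allowed. I placed red, then blue, then yellow upright on their own pads. The brush went last: bristles down and lengthwise in the trough.

**Last checks:** The side and wrist pictures after release show the bottles upright and the brush flat in the trough. The wrist camera put red and blue within about 2 mm of their compartment centres. The black-cap bottles are within a pixel of their starting positions in the top view, and I never went near the green look-alike. The gripper was raised well clear of the caddy before hand-in. The highest wrist force I read was about 17 N, when the brush touched the floor.

**Disagreements:**
- My first corner measurement of the caddy in the top view was about 6 mm off in y from the wrist view. I used the wrist and pad values.
- One wrist reading of the yellow bottle was about 4 mm off the other views in y. I used a value close to the other views, and the grasp held.
- In the final top view the arm hid the caddy, so the final placement rests on the side and wrist pictures.

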